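Find the crossed sign blank in the leaning rack

ROBOT

A 7-joint arm with a two-finger parallel gripper is mounted at the origin on the work surface. World frame = base frame: x ahead of the robot, y to its left, z up, the work surface at z = 0. Lengths are in m, angles in rad, forces in N, time in s.
With the tool pointing down it reaches from about 0.425 to 0.95 m from the base axis. Payload 16.7 kg.
Tool frame: the origin (TCP) lies at the very end of the fingers, on their centre line; the grasp point (between the pads) lies 19 mm behind it (pinch_z is the distance from the TCP to the grasp point, in m); z points along the fingers, y is the line along which they close (so a half turn about z gives the same grasp; the last joint's range is limited). The gripper opens to 94 mm and grips with 3 to 60 N. Pads are 16 mm wide; open, the fingers measure 119 mm over their backs; the gripper's body (75 mm by 177 mm) begins 78 mm behind the grasp point.
Start: joints at [-0.149, 0.426, 0.074, 1.606, -0.034, 1.111, -0.067], TCP at [0.675, -0, 0.184] pointing down, gripper open.
Joint ranges: [-2.85, 2.85], [-0.5, 2.14], [-1.23, 1.37], [0.21, 2.46], [-1.02, 4.16], [0.16, 2.05], [-2.73, 2.73]. Speed limits (rad/s): [1.89, 1.89, 2.39, 2.39, 3.01, 3.01, 3.01].

INTERFACE

Orientations are given as a rotation vector (axis times angle).
In Python, from station import get_obs, grab_frame, close_job, pinch_z gives the robot as it stands.
- The arm moves only by the tool play_rows, never from a script. Its arguments are lists of equal length, an entry for each row: "slide": the shift along the tool's x, y, z normalised to -1 to 1, where 1 is 20 mm, a list of three; "twist": the turn, a rotation vector about the tool's x, y, z normalised to -1 to 1, where 1 is 0.1 rad, a list of three; "jaw": the closure in counts, from 0 (fully open) to 255 (shut). A call has 1 to 5 rows; each row shifts and turns the commanded pose from where the row before left it, along the tool's axes as they then stand; what a row does not reach is not made up. A row lasts 1/12 s, in which the tool goes at most 41.7 mm and 7.16 degrees, less where a joint would pass 70% of its speed; a pose out of reach is approached as far as the arm can. A call with a number of a shift or a turn outside -1 to 1 is refused whole. A call with a gripper value outside its range is refused whole. The fingers move at their own pace and stop on an object; "force" is the grip in N (left out, the last holds). Time passes only in rows, so rows that do not move let the fingers close. It gives the time, the measured TCP pose, the force, the opening and the grip force at its end, in the units of the state.
- get_obs(): the state, without advancing time (a new reading comes with each control period).
- grab_frame(name): name is "scene" or "side" or "wrist"; returns a dict with "pixels" (480x640x3 uint8, red, green, blue), "z_map" (480x640 float32, m along the optical axis (not along the pixel's ray), 0 where there is no reading), "fx", "fy", "cx", "cy" (pixels), "rvec" (rotation vector, rad) and "tvec" (3), from world to camera coordinates, as OpenCV has them; the wrist camera has in their place "hand_eye" (4x4, takes a point from camera to tool coordinates, whose origin is the TCP and whose axes are the flange's). Camera axes: x right, y down, z forward; pixel columns grow to the right and rows downward; lengths in m; the calibration is good to about 2 mm. The wrist camera is an equidistant fisheye: a pixel r from the principal point sees the ray r / f radians off the axis. A picture is of the moment at which its call begins: read the wrist's pose just before it.
- close_job(): hands the job in; it is judged then, once.
The state is a dict: "clock": time; "joint_positions": joint angles; "qvel": joint speeds; "effort": joint torques, N m; "position": TCP position; "ee_rot": TCP orientation; "contact_force": force on the tool from outside, world axes, zero at the start; "ft_torque": the same for the moment, N m; "finger_gap": finger opening in m; "finger_force": force on a finger pad.
Only numpy, scipy, OpenCV 4.12 (cv2) and the standard library are available. Lean on these libraries where they do the work, as an engineer would, in place of code of your own. Each camera call takes 0.05 s, during which the arm holds its last target. There are 200 camera calls.

TASK

One of the three sign blanks leaning in the rack has a felt-pen cross on its hidden back. Turn every blank over, top end staying up, so that its back faces outward: put the two plain ones back in their own slots like that, and stand the crossed one on the empty single stand with the cross facing outward. Do not drop a blank or disturb the other things on the bench, and leave all three standing properly, leaning on their rests.

Things in the scene. Friction and masses are not known exactly. Their poses are not given: they have to be found in the camera images.
- blank_a_centre (a point): A flat plywood sign blank, 80 mm wide, 130 mm tall, 12 mm thick, 70 to 130 g, with two black-looking 7 mm screw holes near its top corners; both faces are plain but for a possible cross. Point: its centre. Axes: z along its height, from the plain end to the end with the screw holes; y across its width; x square to its faces, out of the face that shows at the start (its back is the -x face). This is the one with the cross on its back.
- blank_b_centre (a point): A flat plywood sign blank, 80 mm wide, 130 mm tall, 12 mm thick, 70 to 130 g, with two black-looking 7 mm screw holes near its top corners; both faces are plain but for a possible cross. Point: its centre. Axes: z along its height, from the plain end to the end with the screw holes; y across its width; x square to its faces, out of the face that shows at the start (its back is the -x face). Its back is plain.
- blank_c_centre (a point): A flat plywood sign blank, 80 mm wide, 130 mm tall, 12 mm thick, 70 to 130 g, with two black-looking 7 mm screw holes near its top corners; both faces are plain but for a possible cross. Point: its centre. Axes: z along its height, from the plain end to the end with the screw holes; y across its width; x square to its faces, out of the face that shows at the start (its back is the -x face). Its back is plain.
- cross (a point): Centre of the black felt-pen cross (two 60 mm strokes), on the back of one blank, in the middle of its width and 55 mm above its lower end.
- rack: Fixed dark steel rack of three slots, 115 mm apart, 111 mm clear between 14 mm high fins. Its back rest leans 28 deg from vertical, top towards the robot; blanks stand on a ledge square to it and lean back on it. The rest reaches 75 mm up a blank: the top 55 mm is free on both sides. A 10 mm lip stands 20 mm before the rest. Origin: bench under the rack's middle; y along the slots.
- slot_left (a point): Left slot (towards +y) of the rack; a blank starts up to 10 mm off its middle. Point: where the centre of a blank standing here lies when it rests on ledge and back rest. Axes: z up along the leaning blank, x square out of the outward (upper) face, away from the robot, y across.
- slot_middle (a point): Middle slot of the rack, as the left one.
- slot_right (a point): Right slot (towards -y) of the rack, as the left one.
- stand_place (a point): The empty single stand, to the right (-y) of the rack, built like one slot of the rack with the same 28 degree lean. It is fixed. Point: where the centre of a blank standing here lies when it rests on ledge and back rest. Axes: z up along the leaning blank, x square out of the outward (upper) face, away from the robot, y across.
- jar: Bystander: glass jar, 64 mm across, 85 mm high; origin under its centre.
- tape: Bystander: tape measure, 66 x 34 x 50 mm; origin under its centre.
- wrench: Bystander: steel wrench lying on the bench.
- glue: Bystander: white bottle, 52 mm across, 110 mm high; origin under its centre.
There are look-alikes about, which are no part of the job. What is shaped like the part that bears blank_a_centre but blue or red is not meant.

How it is judged:
By the outcome, as a careful person would: the job done as asked, in the order asked, and still so for the second after the job is handed in, with the robot touching nothing.
It also fails if it takes over 70 s, if anything falls off the work surface, if the arm or the gripper's body presses on something with over 40 N, if the wrist force passes 120 N, or if a joint passes its speed limit or range.

## Working session

There is one attempt and no reset: what is moved stays moved. The work goes in short steps, Python scripts to look and compute and a tool call to move; the robot and the scene stay as the last step left them, time stands still between calls to the robot, and variables do not carry over. Pictures are saved under pics/ and viewed, at most 10 in all, crops included, and the job is handed in when it is done.

Besides the shell and the picture viewer there is one more tool, called after ">>>" in YAML: its name, and indented under it one key for each argument. play_rows: Moves the arm, as the interface text tells. Its arguments: {"type":"object","properties":{"slide":{"type":"array","items":{"type":"array","items":{"type":"number"}}},"twist":{"type":"array","items":{"type":"array","items":{"type":"number"}}},"jaw":{"type":"array","items":{"type":"number"}},"force":{"type":"number"}},"required":["slide","twist","jaw"]}

```bash
ls; mkdir -p pics; python3 - <<'E'
from station import *
import cv2
print(get_obs(), pinch_z if not callable(pinch_z) else pinch_z())
import numpy as np
for n in ("scene","side"):
    f=grab_frame(n); cv2.imwrite(f"pics/{n}0.png",f["pixels"][:,:,::-1]); np.savez(f"{n}0.npz",**f)
    print(n,{k:f[k] for k in("fx","fy","cx","cy","rvec","tvec")})
f=grab_frame("wrist"); print(f["hand_eye"],f["fx"],f["cx"],f["cy"])
E
```

```text
pics
{'clock': 0.0, 'joint_positions': array([-0.14950186,  0.42670985,  0.07388047,  1.60657755, -0.03410614,
        1.11078636, -0.0671132 ]), 'qvel': array([ 3.17488446e-04,  4.84605443e-05,  4.67113511e-04,  1.43617198e-03,
       -1.24745847e-03,  6.27641777e-04,  1.34844845e-03]), 'effort': array([-4.09355038e-03, -9.35844111e+01,  3.66462663e+00, -4.54201269e+01,
       -4.89189907e-02,  2.02478352e-02, -6.48899413e-05]), 'position': array([ 6.74557006e-01, -4.69631117e-05,  1.83004287e-01]), 'ee_rot': array([-2.22095996e+00, -2.22080057e+00,  1.45720886e-03]), 'contact_force': array([-0.21649576,  0.26249161,  0.08334087]), 'ft_torque': array([-0.01383432, -0.05909079, -0.01307615]), 'finger_force': 0.0, 'finger_gap': 0.09427254532063895} 0.0188
scene {'fx': 574.0777618444813, 'fy': 574.0777618444813, 'cx': 320.09258991628514, 'cy': 239.88079205114602, 'rvec': array([ 2.08658765,  1.47764481, -0.49058245]), 'tvec': array([-0.20726659, -0.36619186,  1.68358163])}
side {'fx': 444.969206127827, 'fy': 444.969206127827, 'cx': 320.60867794087204, 'cy': 238.50248768232439, 'rvec': array([ 2.08936588, -0.85117184,  0.40083495]), 'tvec': array([-0.37154193,  0.33293056,  0.56827071])}
[[-5.47792115e-05 -9.61196036e-01 -2.75866230e-01  8.01516481e-02]
 [ 9.99999969e-01  1.46965603e-05 -2.49778617e-04 -1.96014705e-03]
 [ 2.44140501e-04 -2.75866235e-01  9.61196005e-01 -2.02547819e-01]
 [ 0.00000000e+00  0.00000000e+00  0.00000000e+00  1.00000000e+00]] 371.64829954431775 320.0651914646741 235.76343648291183
```

View pics/scene0.png

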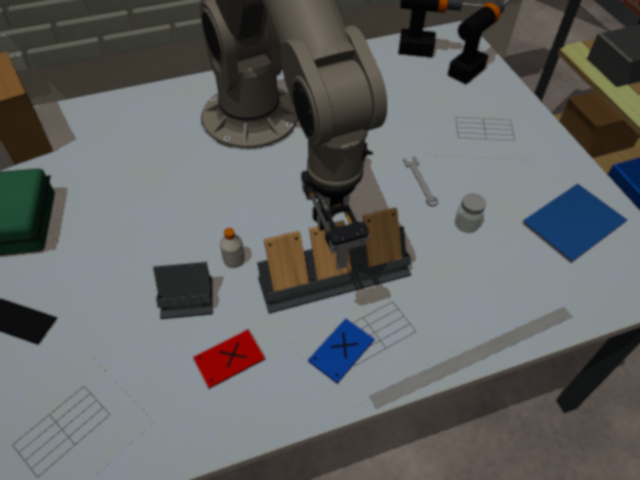

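View pics/side0.png

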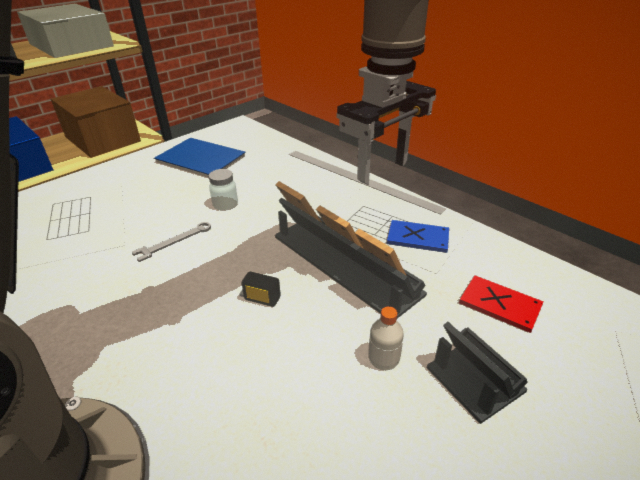

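```bash
cat > h.py <<'E'
import numpy as np, cv2
from scipy.spatial.transform import Rotation as R
def cloud(f):
    z=f["z_map"]; v,u=np.mgrid[:480,:640]
    P=np.stack([(u-f["cx"])*z/f["fx"],(v-f["cy"])*z/f["fy"],z],-1)
    M=R.from_rotvec(f["rvec"]).as_matrix()
    return (P-f["tvec"])@M   # world
def frame_from(P):  # plane fit -> centroid, normal
    c=P.mean(0); n=np.linalg.svd(P-c,full_matrices=False)[2][2]; return c,n*np.sign(n[2])
E
python3 - <<'E'
from h import *
np.set_printoptions(precision=4,suppress=True)
f=np.load("scene0.npz"); W=cloud(f); p=f["pixels"].astype(int); hsv=cv2.cvtColor(f["pixels"],cv2.COLOR_RGB2HSV)
wood=((hsv[...,0]>8)&(hsv[...,0]<25)&(hsv[...,1]>90)&(f["z_map"]>0)).astype(np.uint8)
wood[:230]*=(np.arange(640)>350)[None].astype(np.uint8); wood[:200]=0; wood[300:]=0
n,l,s,c=cv2.connectedComponentsWithStats(wood)
for i in range(1,n):
    if s[i,4]<150: continue
    m=cv2.erode((l==i).astype(np.uint8),np.ones((3,3)))>0
    P=W[m]; cc,nn=frame_from(P)
    print(s[i],"c",cc,"n",nn,"tilt",np.degrees(np.arccos(nn[2])),"yaw",np.degrees(np.arctan2(nn[1],nn[0])))
    # rectangle in-plane
    Q=W[l==i]; yb=np.cross([0,0,1],nn); yb/=np.linalg.norm(yb); zb=np.cross(nn,yb)
    q=np.stack([(Q-cc)@yb,(Q-cc)@zb],1).astype(np.float32); r=cv2.minAreaRect(q); print("  rect",r, "min/max",np.percentile(q,[1,99],axis=0).ravel())
    print("  top mid", cc+yb*np.median(q[:,0])+zb*np.percentile(q[:,1],99))
# overhead map
for nme,x0 in(("scene",0),("side",1)):
    g=np.load(nme+"0.npz"); V=cloud(g); px=g["pixels"]
    k=(px.max(-1)<75)&(g["z_map"]>0)&(V[...,2]>0.012)&(V[...,2]<0.2)&(V[...,0]>.4)&(V[...,0]<.95)&(abs(V[...,1])<.6)
    n,l,s,c=cv2.connectedComponentsWithStats(k.astype(np.uint8))
    for i in range(1,n):
        if s[i,4]>200:
            Q=V[l==i]; print(nme,s[i],"pct",np.percentile(Q,[1,50,99],axis=0).ravel(),cv2.minAreaRect(Q[:,:2].astype(np.float32)))
    print(nme,"cam pos",-R.from_rotvec(g["rvec"]).as_matrix().T@g["tvec"])
E
python3 - <<'E'
import cv2
a=cv2.imread("pics/scene0.png")[190:330,140:430]; cv2.imwrite("pics/c1.png",cv2.resize(a,(800,386),interpolation=cv2.INTER_CUBIC))
E
```

```text
[ 363  209   39   58 1738] c [0.611  0.1511 0.0936] n [ 0.8848 -0.0299  0.4651] tilt 62.28519992623144 yaw -1.9374735052262582
  rect ((-0.024335402995347977, 0.05457773059606552), (0.11567682027816772, 0.2609212100505829), 21.855426788330078) min/max [-0.0402 -0.0606  0.041   0.0646]
  top mid [0.581  0.1515 0.1508]
[ 310  230   42   50 1073] c [0.6115 0.0125 0.084 ] n [ 0.8854 -0.038   0.4634] tilt 62.39637659041639 yaw -2.4556160894549803
  rect ((0.010831573978066444, 0.05427408218383789), (0.08743961900472641, 0.21871791779994965), 4.12976598739624) min/max [-0.0387 -0.0508  0.0557  0.1422]
  top mid [0.5456 0.0122 0.2101]
[ 265  232   44   60 1949] c [ 0.6033 -0.0735  0.0943] n [ 0.8843 -0.0325  0.4657] tilt 62.24473981454148 yaw -2.107423855123583
  rect ((0.0018458887934684753, -0.002029113471508026), (0.08512236177921295, 0.13227972388267517), 0.2044706642627716) min/max [-0.0389 -0.0614  0.0409  0.0624]
  top mid [ 0.5743 -0.0725  0.1495]
scene [ 258  213  153   91 2929] pct [ 0.5869 -0.1346  0.0135  0.6308  0.0744  0.0477  0.659   0.2062  0.1364] ((0.6188102960586548, 0.03
[... 524 characters left out ...]
7855062485), 87.65825653076172)
side [242 272  38  32 606] pct [0.4068 0.0409 0.0132 0.4331 0.0641 0.0479 0.4567 0.1019 0.051 ] ((0.4332472085952759, 0.07323320209980011), (0.03274458274245262, 0.06384080648422241), 26.98543930053711)
side [ 445  327   82   87 2235] pct [ 0.5132 -0.3633  0.0145  0.5453 -0.3314  0.0478  0.5978 -0.251   0.0955] ((0.556994616985321, -0.30348479747772217), (0.11324702948331833, 0.07251045107841492), 79.3415298461914)
side [435 338  17  31 327] pct [ 0.5328 -0.2609  0.0133  0.5361 -0.2526  0.042   0.5425 -0.2418  0.0656] ((0.5384059548377991, -0.2514179050922394), (0.019359165802598, 0.009425312280654907), 82.09664154052734)
side cam pos [ 0.1019 -0.4423  0.6048]
```

View pics/c1.png

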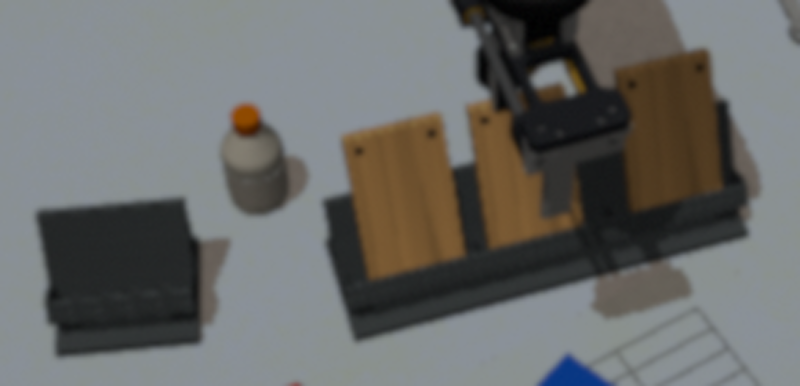

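```bash
cat >> h.py <<'E'
def frame(yaw,flip):  # tool axes along leaning blank; flip False: tool x outward
    a=np.radians(28); y=np.radians(yaw)
    n=np.array([np.cos(a)*np.cos(y),np.cos(a)*np.sin(y),np.sin(a)]); zb=np.array([-np.sin(a)*np.cos(y),-np.sin(a)*np.sin(y),np.cos(a)])
    x=-n if flip else n
    return np.stack([x,np.cross(-zb,x),-zb],1),n,np.cross(zb,n),zb
def plan(p0,r0,p1,R1,N):
    R0=R.from_rotvec(r0).as_matrix() if np.ndim(r0)==1 else r0
    w=R.from_matrix(R0.T@R1).as_rotvec()/N
    A=sum(R.from_rotvec(k*w).as_matrix() for k in range(N))
    s=np.linalg.solve(A,R0.T@(p1-p0)); print("N",N,"slide",np.round(s/.02,3),"twist",np.round(w/.1,3),"| to",np.round(p1,4))
E
python3 - <<'E'
from h import *
np.set_printoptions(precision=4,suppress=True)
from station import get_obs
for nm,bb in (("scene",(150,258,66,54)),):
    f=np.load(nm+"0.npz"); W=cloud(f); k=(f["pixels"].max(-1)<75)&(f["z_map"]>0)
    m=np.zeros_like(k); x,y,w,h=bb; m[y:y+h,x:x+w]=1; k&=m
    P=W[k&(W[...,2]>.05)]
    for _ in range(4):
        c,n=frame_from(P); d=abs((P-c)@n); P=P[d<max(.002,1.5*np.median(d))]
    print("rest",len(P),c,n,"lean",np.degrees(np.arcsin(n[2])),"yaw",np.degrees(np.arctan2(n[1],n[0])))
    yb=np.cross([0,0,1],n);yb/=np.linalg.norm(yb);q=(P-c)@yb; zb=np.cross(n,yb); print("y ext",np.percentile(q,[0,1,50,99,100]),"z ext",np.percentile((P-c)@zb,[0,1,99,100]), "top z",P[:,2].max())
    # rack rest likewise
    k=(f["pixels"].max(-1)<75)&(f["z_map"]>0)&(W[...,2]>.04)&(W[...,2]<.1)&(W[...,1]>-.14)&(W[...,1]<-.02)&(W[...,0]>.55)&(W[...,0]<.7)
    P=W[k]
    for _ in range(5):
        c,n=frame_from(P); d=abs((P-c)@n); P=P[d<max(.002,1.5*np.median(d))]
    print("rack rest",len(P),c,n,"lean",np.degrees(np.arcsin(n[2])),"yaw",np.degrees(np.arctan2(n[1],n[0])),"topz",P[:,2].max())
    k=(f["pixels"].max(-1)<75)&(f["z_map"]>0)&(W[...,2]>.008)&(W[...,2]<.1)&(W[...,1]>-.2)&(W[...,1]<.3)&(W[...,0]>.55)&(W[...,0]<.72)
    Q=W[k]; yr=np.array([np.sin(np.radians(2)),np.cos(np.radians(2)),0]); print("rack y ext",np.percentile(Q@yr,[0,.3,99.7,100]))
o=get_obs(); C=np.array([.605,.151,.093])
for fl in(0,1):
    T,n,yb,zb=frame(-2,fl); plan(o["position"]+[0,0,.04],o["ee_rot"],C+.13*zb,T,20)
E
```

```text
rest 601 [ 0.5482 -0.2953  0.0747] [ 0.8331 -0.1905  0.5193] lean 31.287068481019382 yaw -12.881057242995293
y ext [-0.057  -0.0554  0.0014  0.0555  0.0567] z ext [-0.0295 -0.0284  0.0238  0.0246] top z 0.09590890620390667
rack rest 199 [ 0.6307 -0.0813  0.0547] [ 0.585  -0.0297  0.8105] lean 54.14405282244297 yaw -2.902157898517174 topz 0.08529783577433464
rack y ext [-0.1141 -0.1137  0.2292  0.2305]
N 20 slide [ 0.056 -0.561  0.014] twist [-0.196  0.189  0.785] | to [0.544  0.1531 0.2078]
N 20 slide [ 0.555  0.007 -0.091] twist [-0.188 -0.194 -0.751] | to [0.544  0.1531 0.2078]
```

>>> play_rows:
  slide:
    - [0,0,-1]
    - [0,0,-1]
    - [0.056,-0.561,0.014]
    - [0.056,-0.561,0.014]
    - [0.056,-0.561,0.014]
  twist:
    - [0,0,0]
    - [0,0,0]
    - [-0.196,0.189,0.785]
    - [-0.196,0.189,0.785]
    - [-0.196,0.189,0.785]
  jaw: [0,0,0,0,0]
  force: 40

```text
clock: 0.57
position: [0.6414, 0.0058, 0.2222]
ee_rot: [2.468, 1.937, 0.13]
contact_force: [0.7, -0.4, 0.0]
finger_gap: 0.0938
finger_force: 0.0
```

>>> play_rows:
  slide:
    - [0.056,-0.561,0.014]
    - [0.056,-0.561,0.014]
    - [0.056,-0.561,0.014]
    - [0.056,-0.561,0.014]
    - [0.056,-0.561,0.014]
  twist:
    - [-0.196,0.189,0.785]
    - [-0.196,0.189,0.785]
    - [-0.196,0.189,0.785]
    - [-0.196,0.189,0.785]
    - [-0.196,0.189,0.785]
  jaw: [0,0,0,0,0]

```text
clock: 0.98
position: [0.5921, 0.0326, 0.2172]
ee_rot: [2.784, 1.407, 0.337]
contact_force: [0.2, 0.5, 0.3]
finger_gap: 0.0941
finger_force: 0.0
```

>>> play_rows:
  slide:
    - [0.056,-0.561,0.014]
    - [0.056,-0.561,0.014]
    - [0.056,-0.561,0.014]
    - [0.056,-0.561,0.014]
    - [0.056,-0.561,0.014]
  twist:
    - [-0.196,0.189,0.785]
    - [-0.196,0.189,0.785]
    - [-0.196,0.189,0.785]
    - [-0.196,0.189,0.785]
    - [-0.196,0.189,0.785]
  jaw: [0,0,0,0,0]

```text
clock: 1.4
position: [0.5578, 0.0767, 0.2115]
ee_rot: [2.981, 0.818, 0.53]
contact_force: [0.5, -0.2, 0.5]
finger_gap: 0.0943
finger_force: 0.0
```

>>> play_rows:
  slide:
    - [0.056,-0.561,0.014]
    - [0.056,-0.561,0.014]
    - [0.056,-0.561,0.014]
    - [0.056,-0.561,0.014]
    - [0.056,-0.561,0.014]
  twist:
    - [-0.196,0.189,0.785]
    - [-0.196,0.189,0.785]
    - [-0.196,0.189,0.785]
    - [-0.196,0.189,0.785]
    - [-0.196,0.189,0.785]
  jaw: [0,0,0,0,0]

```text
clock: 1.82
position: [0.5437, 0.1289, 0.2082]
ee_rot: [3.048, 0.219, 0.694]
contact_force: [-0.1, -0.8, 0.9]
finger_gap: 0.0945
finger_force: 0.0
```

>>> play_rows:
  slide:
    - [0.056,-0.561,0.014]
    - [0.056,-0.561,0.014]
    - [0,0,0]
  twist:
    - [-0.196,0.189,0.785]
    - [-0.196,0.189,0.785]
    - [0,0,0]
  jaw: [0,0,0]

```text
clock: 2.07
position: [0.5434, 0.1513, 0.2076]
ee_rot: [3.043, -0.013, 0.747]
contact_force: [0.2, 1.5, 0.4]
finger_gap: 0.094
finger_force: 0.0
```

```bash
python3 - <<'E'
from h import *
from station import *
np.set_printoptions(precision=4,suppress=True)
o=get_obs(); print(o["clock"],o["joint_positions"],o["position"],o["contact_force"])
f=grab_frame("scene"); np.savez("scene1.npz",**f); W=cloud(f)
fw=grab_frame("wrist"); cv2.imwrite("pics/a.png",np.hstack([f["pixels"][190:330,140:430,::-1].repeat(2,0).repeat(2,1)[:280,:580],np.zeros((280,1,3),np.uint8)])); cv2.imwrite("pics/w1.png",fw["pixels"][:,:,::-1])
T,n,yb,zb=frame(-2,0)
hsv=cv2.cvtColor(f["pixels"],cv2.COLOR_RGB2HSV)
k=(hsv[...,0]>8)&(hsv[...,0]<25)&(hsv[...,1]>90)&(W[...,2]>.03)&(W[...,2]<.17)
for nm,C in (("L",[.605,.151,.093]),("M",[.6014,.03,.0925]),("R",[.598,-.0725,.092])):
    d=(W-np.array(C)); m=k&(abs(d@n-.006)<.008)&(abs(d@yb)<.057)&(abs(d@zb)<.075)
    P=W[m]; q=np.stack([d[m]@n,d[m]@yb,d[m]@zb],1); pc=np.percentile(q,[1.5,50,98.5],axis=0)
    c0,n0=frame_from(P)
    s=[pc[1,0]-.006,(pc[0,1]+pc[2,1])/2,(pc[0,2]+pc[2,2])/2]; print(nm,len(P),pc.ravel(),"C",np.array(C)+s[0]*n+s[1]*yb+s[2]*zb, "yaw",np.degrees(np.arctan2(n0[1],n0[0])))
Rt=R.from_rotvec(o["ee_rot"]).as_matrix(); 
C=np.array([.605,.151,.093]); D=Rt.T@(C+.02*zb-o["position"]); print("to grasp slide mm",D*1e3,"twist",R.from_matrix(Rt.T@T).as_rotvec())
E
```

```text
2.0667 [-0.4787 -0.0144 -0.0854  2.2079  0.4752  0.5901 -2.4935] [0.5434 0.1513 0.2076] [0.2429 1.4512 0.404 ]
L 1734 [ 0.0003 -0.0383 -0.062   0.0055 -0.0007  0.0004  0.0106  0.0395  0.0611] C [0.6048 0.1516 0.0924] yaw -2.2785125470855925
M 1807 [ 0.0004 -0.0403 -0.0615  0.0054 -0.0025  0.0014  0.0106  0.037   0.0615] C [0.6008 0.0284 0.0922] yaw -2.028659012899445
R 1879 [ 0.0008 -0.0388 -0.061   0.0059 -0.0008  0.0012  0.0108  0.0386  0.0616] C [ 0.5978 -0.0726  0.0922] yaw -1.8483280328121474
to grasp slide mm [  1.3485  -1.1238 110.0878] twist [-0.0068  0.0069  0.025 ]
```

View pics/w1.png

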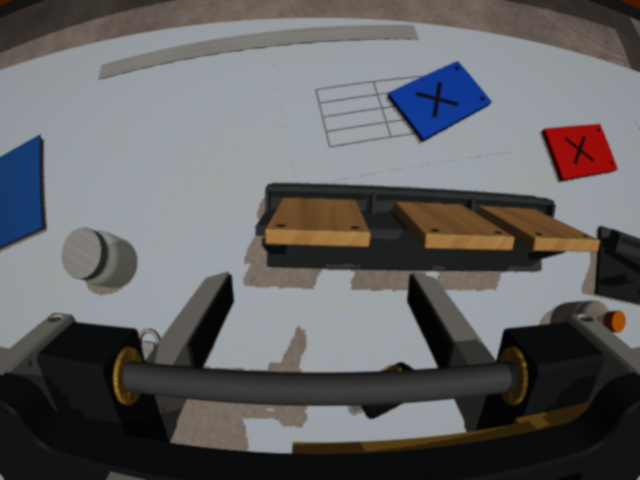

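>>> play_rows:
  slide:
    - [0.011,-0.01,0.917]
    - [0.011,-0.01,0.917]
    - [0.011,-0.01,0.917]
    - [0.011,-0.01,0.917]
    - [0.011,-0.01,0.917]
  twist:
    - [-0.01,0.01,0.04]
    - [-0.01,0.01,0.04]
    - [-0.01,0.01,0.04]
    - [-0.01,0.01,0.04]
    - [-0.01,0.01,0.04]
  jaw: [0,0,0,0,0]

```text
clock: 2.58
position: [0.5882, 0.1471, 0.1264]
ee_rot: [3.039, -0.035, 0.752]
contact_force: [1.2, 0.2, -0.5]
finger_gap: 0.094
finger_force: 0.0
```

>>> play_rows:
  slide:
    - [0.011,-0.01,0.917]
    - [0,0,0]
  twist:
    - [-0.01,0.01,0.04]
    - [0,0,0]
  jaw: [0,0]

```text
clock: 2.75
position: [0.5964, 0.1463, 0.1082]
ee_rot: [3.037, -0.042, 0.749]
contact_force: [-1.2, -0.3, -1.1]
finger_gap: 0.0941
finger_force: 0.0
```

>>> play_rows:
  slide:
    - [0,0,0]
    - [0,0,0]
    - [0,0,0]
    - [0,0,0]
  twist:
    - [0,0,0]
    - [0,0,0]
    - [0,0,0]
    - [0,0,0]
  jaw: [255,255,255,255]
  force: 40

```text
clock: 3.08
position: [0.5964, 0.1486, 0.1121]
ee_rot: [3.039, -0.044, 0.757]
contact_force: [-0.5, 0.5, 1.4]
finger_gap: 0.0797
finger_force: 40.0
```

```bash
cat >> h.py <<'E'
def T4(Rm,p): M=np.eye(4); M[:3,:3]=Rm; M[:3,3]=p; return M
def blank(C,yaw,flip=False):
    _,n,yb,zb=frame(yaw,0); s=-1 if flip else 1
    return T4(np.stack([s*n,s*yb,zb],1),C)
def avg_obs(): 
    from station import get_obs
    o=get_obs(); return o,T4(R.from_rotvec(o["ee_rot"]).as_matrix(),o["position"])
E
python3 - <<'E'
from h import *
np.set_printoptions(precision=4,suppress=True)
o,T=avg_obs(); B=blank([.6048,.1516,.0924],-2); G=np.linalg.inv(T)@B; np.save("G_L.npy",G)
print(o["joint_positions"]); print(G, "rot err vs nominal", np.degrees(R.from_matrix(frame(-2,0)[0].T@T[:3,:3]).as_rotvec()))
# rest-of-path target: above slot, flipped
S=np.array([.6014,.0369,.0923]); yb=frame(-2,0)[2]; L=S+.115*yb
Tt=blank(L,-2,True)@np.linalg.inv(G); print("final tool",Tt[:3,3]); zb=frame(-2,0)[3]
T1=T.copy(); T1[:3,3]-=.14*T[:3,2]
plan(T1[:3,3],T[:3,:3],Tt[:3,3]+.14*zb,Tt[:3,:3],33)
E
```

```text
[-0.536   0.2073  0.038   2.2203  0.6997  0.3669 -2.7152]
[[ 1.      0.0059 -0.0007 -0.0019]
 [ 0.0059 -1.     -0.0007 -0.0033]
 [-0.0007  0.0007 -1.      0.0213]
 [ 0.      0.      0.      1.    ]] rot err vs nominal [ 0.0419 -0.0423 -0.3403]
final tool [0.5938 0.1555 0.1101]
N 33 slide [-0.017  0.008  0.001] twist [0.001 0.001 0.952] | to [0.5281 0.1578 0.2338]
```

>>> play_rows:
  slide:
    - [0,0,-0.6]
    - [0,0,-1]
    - [0,0,-1]
    - [0,0,-1]
    - [0,0,-1]
  twist:
    - [0,0,0]
    - [0,0,0]
    - [0,0,0]
    - [0,0,0]
    - [0,0,0]
  jaw: [255,255,255,255,255]

```text
clock: 3.5
position: [0.5526, 0.1499, 0.1937]
ee_rot: [3.039, -0.044, 0.755]
contact_force: [0.7, 0.1, 0.2]
finger_gap: 0.0796
finger_force: 39.9
```

>>> play_rows:
  slide:
    - [0,0,-1]
    - [0,0,-1]
    - [0,0,-0.4]
    - [0,0,0]
    - [0,0,0]
  twist:
    - [0,0,0]
    - [0,0,0]
    - [0,0,0]
    - [0,0,-0.952]
    - [0,0,-0.952]
  jaw: [255,255,255,255,255]

```text
clock: 3.92
position: [0.5309, 0.1508, 0.2356]
ee_rot: [2.985, 0.247, 0.741]
contact_force: [0.7, 0.3, -2.0]
finger_gap: 0.08
finger_force: 39.9
```

>>> play_rows:
  slide:
    - [0,0,0]
    - [0,0,0]
    - [0,0,0]
    - [0,0,0]
    - [0,0,0]
  twist:
    - [0,0,-0.952]
    - [0,0,-0.952]
    - [0,0,-0.952]
    - [0,0,-0.952]
    - [0,0,-0.952]
  jaw: [255,255,255,255,255]

```text
clock: 4.33
position: [0.5308, 0.1506, 0.2345]
ee_rot: [2.748, 0.914, 0.674]
contact_force: [-0.1, -0.2, -1.2]
finger_gap: 0.0794
finger_force: 39.9
```

```bash
python3 -c "
from h import *
o,T=avg_obs(); print(o['joint_positions'].round(3),o['position'],o['finger_gap'])"
```

```text
[-0.578 -0.074 -0.011  2.2    0.46   0.662 -1.833] [0.53076232 0.15056682 0.23454858] 0.07940212514162086
```

>>> play_rows:
  slide:
    - [0,0,0]
    - [0,0,0]
    - [0,0,0]
    - [0,0,0]
    - [0,0,0]
  twist:
    - [0,0,-0.952]
    - [0,0,-0.952]
    - [0,0,-0.952]
    - [0,0,-0.952]
    - [0,0,-0.952]
  jaw: [255,255,255,255,255]

```text
clock: 4.75
position: [0.5308, 0.1506, 0.2345]
ee_rot: [2.384, 1.492, 0.579]
contact_force: [0.2, 0.2, -1.7]
finger_gap: 0.0796
finger_force: 39.9
```

>>> play_rows:
  slide:
    - [0,0,0]
    - [0,0,0]
    - [0,0,0]
    - [0,0,0]
    - [0,0,0]
  twist:
    - [0,0,-0.952]
    - [0,0,-0.952]
    - [0,0,-0.952]
    - [0,0,-0.952]
    - [0,0,-0.952]
  jaw: [255,255,255,255,255]

```text
clock: 5.17
position: [0.5308, 0.1506, 0.2345]
ee_rot: [1.918, 1.964, 0.459]
contact_force: [0.5, -0.4, -0.7]
finger_gap: 0.0795
finger_force: 39.9
```

>>> play_rows:
  slide:
    - [0,0,0]
    - [0,0,0]
    - [0,0,0]
    - [0,0,0]
    - [0,0,0]
  twist:
    - [0,0,-0.952]
    - [0,0,-0.952]
    - [0,0,-0.952]
    - [0,0,-0.952]
    - [0,0,-0.952]
  jaw: [255,255,255,255,255]

```text
clock: 5.58
position: [0.5308, 0.1506, 0.2345]
ee_rot: [1.376, 2.319, 0.321]
contact_force: [-1.0, -1.0, -1.4]
finger_gap: 0.0798
finger_force: 39.9
```

>>> play_rows:
  slide:
    - [0,0,0]
    - [0,0,0]
    - [0,0,0]
    - [0,0,0]
    - [0,0,0]
  twist:
    - [0,0,-0.952]
    - [0,0,-0.952]
    - [0,0,-0.952]
    - [0,0,-0.952]
    - [0,0,-0.952]
  jaw: [255,255,255,255,255]

```text
clock: 6.0
position: [0.5308, 0.1506, 0.2345]
ee_rot: [0.782, 2.549, 0.172]
contact_force: [-0.1, 0.6, -0.8]
finger_gap: 0.0795
finger_force: 39.9
```

>>> play_rows:
  slide:
    - [0,0,0]
    - [0,0,0]
    - [0,0,0]
    - [0,0,0]
    - [0,0,0]
  twist:
    - [0,0,-0.952]
    - [0,0,-0.952]
    - [0,0,-0.952]
    - [0,0,-0.952]
    - [0,0,-0.952]
  jaw: [255,255,255,255,255]

```text
clock: 6.42
position: [0.5308, 0.1506, 0.2345]
ee_rot: [0.158, 2.65, 0.016]
contact_force: [-0.2, -0.0, -1.5]
finger_gap: 0.0796
finger_force: 39.9
```

>>> play_rows:
  slide:
    - [0,0,0]
    - [0,0,0]
  twist:
    - [0,0,-0.952]
    - [0,0,0]
  jaw: [255,255]

```text
clock: 6.58
position: [0.5308, 0.1506, 0.2345]
ee_rot: [0.032, 2.655, -0.015]
contact_force: [-0.4, -0.2, -1.3]
finger_gap: 0.0796
finger_force: 39.9
```

```bash
python3 - <<'E'
from h import *
from station import *
np.set_printoptions(precision=4,suppress=True)
o,T=avg_obs(); print(o["clock"],o["joint_positions"],o["position"],o["finger_gap"]); G=np.load("G_L.npy")
f=grab_frame("scene"); cv2.imwrite("pics/s2.png",f["pixels"][:,:,::-1]); W=cloud(f)
# check blank pose by depth, against forward estimate
B=T@G; hsv=cv2.cvtColor(f["pixels"],cv2.COLOR_RGB2HSV); k=(hsv[...,0]>8)&(hsv[...,0]<25)&(hsv[...,1]>70)
d=(W-B[:3,3])@B[:3,:3]; m=k&(abs(d[...,0]+.006)<.012)&(abs(d[...,1])<.05)&(abs(d[...,2])<.075)
c,n=frame_from(W[m]); print("blank est",B[:3,3],"out n",-B[:3,0],"seen",m.sum(),c,n*np.sign(n[0]),np.percentile(d[m],[2,50,98],axis=0))
dark=(hsv[...,2]<60)&(abs(d[...,0]+.006)<.012)&(abs(d[...,1])<.03)&(d[...,2]>-.05)&(d[...,2]<.03); print("dark px",dark.sum())
S=np.array([.6014,.0369,.0923]); yb=frame(-2,0)[2]; L=S+.115*yb
Tt=blank(L,-2,True)@np.linalg.inv(G); D=np.linalg.inv(T)@Tt
print("to slot, tool mm",D[:3,3]*1e3,"twist",R.from_matrix(D[:3,:3]).as_rotvec())
E
```

```text
6.5833 [-0.7302 -0.0838  0.1327  2.2076  0.4796  0.6699  0.624 ] [0.5308 0.1506 0.2345] 0.0796391359021008
blank est [0.5423 0.1469 0.2167] out n [ 0.8838 -0.0258  0.4671] seen 2076 [0.5456 0.1494 0.2194] [ 0.885  -0.0237  0.4651] [[-0.0087 -0.0419 -0.0635]
 [-0.0042 -0.0024  0.0017]
 [ 0.0013  0.0359  0.0619]]
dark px 0
to slot, tool mm [  2.5588   7.1507 139.3443] twist [ 0.0007 -0.0027  0.0051]
```

View pics/s2.png

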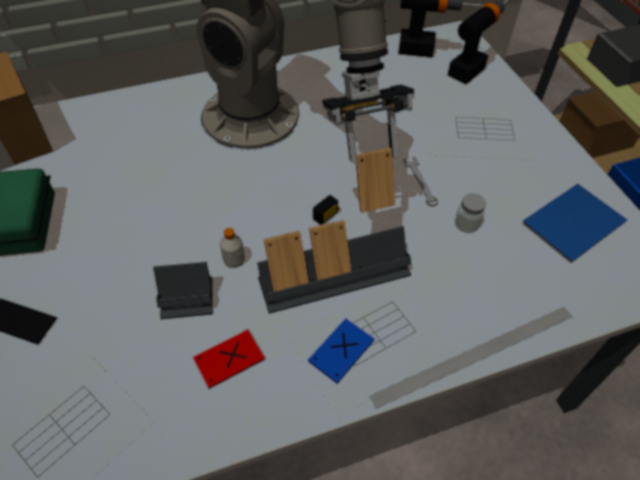

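>>> play_rows:
  slide:
    - [-0.015,0.035,0.96]
    - [-0.015,0.035,0.96]
    - [-0.015,0.035,0.96]
    - [-0.015,0.035,0.96]
    - [-0.015,0.035,0.96]
  twist:
    - [0,0,0]
    - [0,0,0]
    - [0,0,0]
    - [0,0,0]
    - [0,0,0]
  jaw: [255,255,255,255,255]

```text
clock: 7.05
position: [0.5775, 0.1527, 0.1497]
ee_rot: [0.044, 2.654, -0.012]
contact_force: [0.0, -0.4, -1.4]
finger_gap: 0.0797
finger_force: 39.9
```

>>> play_rows:
  slide:
    - [0,0.01,0.96]
    - [0,0,0.7]
    - [0,0,0.2]
    - [0,0,0]
  twist:
    - [0,0,0]
    - [0,0,0]
    - [0,0,0]
    - [0,0,0]
  jaw: [255,255,255,255]

```text
clock: 7.38
position: [0.5943, 0.1519, 0.1166]
ee_rot: [0.042, 2.656, -0.014]
contact_force: [-0.8, 0.2, -1.0]
finger_gap: 0.0794
finger_force: 39.9
```

>>> play_rows:
  slide:
    - [0,0,0.1]
    - [0,0,0]
  twist:
    - [0,0,0]
    - [0,0,0]
  jaw: [255,255]

```text
clock: 7.55
position: [0.5956, 0.1525, 0.1166]
ee_rot: [0.04, 2.654, -0.012]
contact_force: [0.4, -0.5, -1.4]
finger_gap: 0.0798
finger_force: 39.9
```

```bash
python3 - <<'E'
from h import *
np.set_printoptions(precision=4,suppress=True)
o,T=avg_obs(); print(o["joint_positions"],o["position"],o["contact_force"]); G=np.load("G_L.npy"); G[0,3]=-.0005; G[1,3]=-.0003
S=np.array([.6014,.0369,.0923]); yb=frame(-2,0)[2]; L=S+.115*yb
D=np.linalg.inv(T)@blank(L,-2,True)@np.linalg.inv(G)
print("to slot, tool mm",D[:3,3]*1e3,"twist",R.from_matrix(D[:3,:3]).as_rotvec())
E
```

```text
[-0.6924  0.2009  0.2028  2.2233  0.6112  0.3558  0.5012] [0.5956 0.1525 0.1166] [ 0.4031 -0.4845 -1.3729]
to slot, tool mm [ 3.2254 -0.0342  4.7766] twist [ 0.0014 -0.0019 -0.0013]
```

>>> play_rows:
  slide:
    - [0,0,0.1]
    - [0,0,0]
  twist:
    - [0,0,0]
    - [0,0,0]
  jaw: [255,255]

```text
clock: 7.72
position: [0.5966, 0.1525, 0.1147]
ee_rot: [0.039, 2.654, -0.012]
contact_force: [-0.1, 0.1, -1.3]
finger_gap: 0.0797
finger_force: 39.9
```

>>> play_rows:
  slide:
    - [0,0,0.08]
    - [0,0,0]
  twist:
    - [0,0,0]
    - [0,0,0]
  jaw: [255,255]

```text
clock: 7.88
position: [0.5973, 0.1523, 0.1129]
ee_rot: [0.039, 2.654, -0.013]
contact_force: [-0.1, 0.6, -1.3]
finger_gap: 0.0795
finger_force: 39.9
```

>>> play_rows:
  slide:
    - [0,0,0.06]
    - [0,0,0]
  twist:
    - [0,0,0]
    - [0,0,0]
  jaw: [255,255]

```text
clock: 8.05
position: [0.5982, 0.1519, 0.1125]
ee_rot: [0.04, 2.654, -0.013]
contact_force: [-9.9, -4.8, 16.7]
finger_gap: 0.08
finger_force: 40.0
```

>>> play_rows:
  slide:
    - [0.07,0,-0.02]
    - [0.07,0,0]
    - [0,0,0]
  twist:
    - [0,0,0]
    - [0,0,0]
    - [0,0,0]
  jaw: [255,255,255]

```text
clock: 8.3
position: [0.5953, 0.1521, 0.1111]
ee_rot: [0.039, 2.654, -0.013]
contact_force: [-3.1, -2.5, 7.7]
finger_gap: 0.0794
finger_force: 40.0
```

>>> play_rows:
  slide:
    - [0,0,0]
    - [0,0,0]
    - [0,0,0]
    - [0,0,0]
  twist:
    - [0,0,0]
    - [0,0,0]
    - [0,0,0]
    - [0,0,0]
  jaw: [0,0,0,0]

```text
clock: 8.63
position: [0.5951, 0.1524, 0.1106]
ee_rot: [0.038, 2.655, -0.013]
contact_force: [0.2, -0.2, 0.3]
finger_gap: 0.0941
finger_force: 0.0
```

```bash
python3 - <<'E'
from h import *
from station import *
np.set_printoptions(precision=4,suppress=True)
o,T=avg_obs(); print(o["joint_positions"],o["position"],o["contact_force"],o["finger_gap"])
# plan to the middle: retreat 110 along -z tool, then shift y
C=np.array([.6008,.0284,.0922]); Tt,n,yb,zb=frame(-2,1)
p=o["position"]-.11*T[:3,2]
D=Tt.T@(C+.13*zb-p); print("shift mm",D*1e3,R.from_matrix(T[:3,:3].T@Tt).as_rotvec())
E
```

```text
[-0.6987  0.211   0.2101  2.2286  0.6253  0.3427  0.4853] [0.5951 0.1524 0.1106] [ 0.2465 -0.1584  0.273 ] 0.09405532129768263
shift mm [  -0.0157 -123.7507    0.9943] [ 0.0002 -0.0019  0.0061]
```

>>> play_rows:
  slide:
    - [0,0,-0.5]
    - [0,0,-1]
    - [0,0,-1]
    - [0,0,-1]
    - [0,0,-1]
  twist:
    - [0,0,0]
    - [0,0,0]
    - [0,0,0]
    - [0,0,0]
    - [0,0,0]
  jaw: [0,0,0,0,0]

```text
clock: 9.05
position: [0.5521, 0.1537, 0.1915]
ee_rot: [0.038, 2.655, -0.013]
contact_force: [-0.4, -0.1, 0.4]
finger_gap: 0.0937
finger_force: 0.0
```

>>> play_rows:
  slide:
    - [0,0,-1]
    - [0,-0.88,0]
    - [0,-0.88,0]
    - [0,-0.88,0]
    - [0,-0.88,0]
  twist:
    - [0,0,0]
    - [0,0,0]
    - [0,0,0]
    - [0,0,0]
    - [0,0,0]
  jaw: [0,0,0,0,0]

```text
clock: 9.47
position: [0.5411, 0.0831, 0.2088]
ee_rot: [0.038, 2.654, -0.012]
contact_force: [-0.1, -0.3, -0.3]
finger_gap: 0.0939
finger_force: 0.0
```

>>> play_rows:
  slide:
    - [0,-0.88,0]
    - [0,-0.88,0]
    - [0,-0.88,0]
    - [0,0,0]
    - [0,0,0]
  twist:
    - [0,0,0]
    - [0,0,0]
    - [0,0,0]
    - [0,0,0]
    - [0,0,0]
  jaw: [16,16,16,16,16]

```text
clock: 9.88
position: [0.5397, 0.0305, 0.2088]
ee_rot: [0.04, 2.654, -0.013]
contact_force: [1.0, 0.7, 0.5]
finger_gap: 0.088
finger_force: 0.0
```

```bash
cat > look.py <<'E'
from h import *
from station import *
np.set_printoptions(precision=4,suppress=True)
def fit(f,C,yaw,ly=.05,vis=(-.075,.075)):
    W=cloud(f); _,n,yb,zb=frame(yaw,0); hsv=cv2.cvtColor(f["pixels"],cv2.COLOR_RGB2HSV); k=(hsv[...,0]>8)&(hsv[...,0]<25)&(hsv[...,1]>70)
    d=(W-np.array(C))@np.stack([n,yb,zb],1); m=k&(abs(d[...,0]-.006)<.013)&(abs(d[...,1])<ly)&(d[...,2]>vis[0])&(d[...,2]<vis[1])
    pc=np.percentile(d[m],[1.5,50,98.5],axis=0); c0,n0=frame_from(W[m])
    print("px",m.sum(),"off n,y,z mm",(pc[1,0]-.006)*1e3,(pc[0,1]+pc[2,1])*500,(pc[0,2]+pc[2,2])*500,"yaw",np.degrees(np.arctan2(n0[1],n0[0])),"lean",np.degrees(np.arcsin(abs(n0[2]))))
S=np.array([.6014,.0369,.0923]); YB=frame(-2,0)[2]; SL=S+.115*YB; SR=S-.115*YB
E
python3 - <<'E'
from look import *
o,T=avg_obs(); print(o["joint_positions"],o["position"],o["finger_gap"])
f=grab_frame("scene"); fit(f,SL,-2)
Tt,n,yb,zb=frame(-2,1); C=np.array([.6008,.0284,.0922])+.001*yb
print("to grasp mm",T[:3,:3].T@(C+.02*zb-o["position"])*1e3,R.from_matrix(T[:3,:3].T@Tt).as_rotvec())
E
```

```text
[-0.6181 -0.1138  0.316   2.2895  0.3807  0.5257  0.956 ] [0.5397 0.0305 0.2088] 0.0880154696022571
px 1845 off n,y,z mm -0.36516819511113635 -1.2624316098118828 0.8855085479943896 yaw -2.7278015928715744 lean 29.739541456383115
to grasp mm [  0.6194   0.9996 111.6523] [ 0.0003 -0.0015  0.0044]
```

>>> play_rows:
  slide:
    - [0.005,0.008,0.93]
    - [0.005,0.008,0.93]
    - [0.005,0.008,0.93]
    - [0.005,0.008,0.93]
    - [0.005,0.008,0.93]
  twist:
    - [0,0,0.01]
    - [0,0,0.01]
    - [0,0,0.01]
    - [0,0,0]
    - [0,0,0]
  jaw: [16,16,16,16,16]

```text
clock: 10.35
position: [0.5835, 0.0316, 0.1252]
ee_rot: [0.04, 2.654, -0.011]
contact_force: [0.6, 0.5, 0.5]
finger_gap: 0.0881
finger_force: 0.0
```

>>> play_rows:
  slide:
    - [0.005,0.008,0.93]
    - [0,0,0]
  twist:
    - [0,0,0]
    - [0,0,0]
  jaw: [16,16]

```text
clock: 10.52
position: [0.5913, 0.0311, 0.1065]
ee_rot: [0.04, 2.658, -0.014]
contact_force: [-0.9, 1.0, -0.7]
finger_gap: 0.088
finger_force: 0.0
```

>>> play_rows:
  slide:
    - [0,0,0]
    - [0,0,0]
    - [0,0,0]
    - [0,0,0]
  twist:
    - [0,0,0]
    - [0,0,0]
    - [0,0,0]
    - [0,0,0]
  jaw: [255,255,255,255]

```text
clock: 10.85
position: [0.5917, 0.0306, 0.1104]
ee_rot: [0.042, 2.653, -0.011]
contact_force: [0.4, -0.4, -0.7]
finger_gap: 0.0799
finger_force: 39.9
```

```bash
python3 - <<'E'
from look import *
o,T=avg_obs(); print(o["joint_positions"],o["position"],o["finger_gap"])
B=blank([.6008,.0284,.0922],-2); G=np.linalg.inv(T)@B; print(G); np.save("G_M.npy",G)
E
```

```text
[-0.5669  0.1649  0.3536  2.2988  0.2993  0.225   1.0312] [0.5917 0.0306 0.1104] 0.07985577321029214
[[-1.     -0.0028  0.0007  0.0005]
 [-0.0028  1.      0.001  -0.0019]
 [-0.0007  0.001  -1.      0.0204]
 [ 0.      0.      0.      1.    ]]
```

>>> play_rows:
  slide:
    - [0,0,-0.6]
    - [0,0,-1]
    - [0,0,-1]
    - [0,0,-1]
    - [0,0,-1]
  twist:
    - [0,0,0]
    - [0,0,0]
    - [0,0,0]
    - [0,0,0]
    - [0,0,0]
  jaw: [255,255,255,255,255]

```text
clock: 11.27
position: [0.548, 0.0315, 0.1921]
ee_rot: [0.043, 2.654, -0.012]
contact_force: [-0.5, 0.8, -1.7]
finger_gap: 0.0798
finger_force: 39.9
```

>>> play_rows:
  slide:
    - [0,0,-1]
    - [0,0,-1]
    - [0,0,-0.4]
    - [0,0,0]
    - [0,0,0]
  twist:
    - [0,0,0]
    - [0,0,0]
    - [0,0,0]
    - [0,0,0.952]
    - [0,0,0.952]
  jaw: [255,255,255,255,255]

```text
clock: 11.68
position: [0.5263, 0.0328, 0.2341]
ee_rot: [0.299, 2.637, 0.054]
contact_force: [-0.4, 0.1, -1.8]
finger_gap: 0.0793
finger_force: 39.9
```

>>> play_rows:
  slide:
    - [0,0,0]
    - [0,0,0]
    - [0,0,0]
    - [0,0,0]
    - [0,0,0]
  twist:
    - [0,0,0.952]
    - [0,0,0.952]
    - [0,0,0.952]
    - [0,0,0.952]
    - [0,0,0.952]
  jaw: [255,255,255,255,255]

```text
clock: 12.1
position: [0.5262, 0.0324, 0.233]
ee_rot: [0.92, 2.508, 0.207]
contact_force: [-0.7, -0.2, -2.0]
finger_gap: 0.0796
finger_force: 39.9
```

>>> play_rows:
  slide:
    - [0,0,0]
    - [0,0,0]
    - [0,0,0]
    - [0,0,0]
    - [0,0,0]
  twist:
    - [0,0,0.952]
    - [0,0,0.952]
    - [0,0,0.952]
    - [0,0,0.952]
    - [0,0,0.952]
  jaw: [255,255,255,255,255]

```text
clock: 12.52
position: [0.5261, 0.0324, 0.2329]
ee_rot: [1.505, 2.249, 0.354]
contact_force: [-0.8, 0.0, -1.1]
finger_gap: 0.0799
finger_force: 39.9
```

>>> play_rows:
  slide:
    - [0,0,0]
    - [0,0,0]
    - [0,0,0]
    - [0,0,0]
    - [0,0,0]
  twist:
    - [0,0,0.952]
    - [0,0,0.952]
    - [0,0,0.952]
    - [0,0,0.952]
    - [0,0,0.952]
  jaw: [255,255,255,255,255]

```text
clock: 12.93
position: [0.5261, 0.0323, 0.2329]
ee_rot: [2.031, 1.867, 0.488]
contact_force: [0.2, 0.3, -0.9]
finger_gap: 0.0795
finger_force: 39.9
```

>>> play_rows:
  slide:
    - [0,0,0]
    - [0,0,0]
    - [0,0,0]
    - [0,0,0]
    - [0,0,0]
  twist:
    - [0,0,0.952]
    - [0,0,0.952]
    - [0,0,0.952]
    - [0,0,0.952]
    - [0,0,0.952]
  jaw: [255,255,255,255,255]

```text
clock: 13.35
position: [0.5261, 0.0324, 0.2329]
ee_rot: [2.476, 1.37, 0.603]
contact_force: [0.7, 0.4, -1.3]
finger_gap: 0.0797
finger_force: 39.9
```

>>> play_rows:
  slide:
    - [0,0,0]
    - [0,0,0]
    - [0,0,0]
    - [0,0,0]
    - [0,0,0]
  twist:
    - [0,0,0.952]
    - [0,0,0.952]
    - [0,0,0.952]
    - [0,0,0.952]
    - [0,0,0.952]
  jaw: [255,255,255,255,255]

```text
clock: 13.77
position: [0.5262, 0.0324, 0.2329]
ee_rot: [2.814, 0.77, 0.692]
contact_force: [0.2, -0.0, -1.0]
finger_gap: 0.0799
finger_force: 39.9
```

>>> play_rows:
  slide:
    - [0,0,0]
    - [0,0,0]
    - [0,0,0]
    - [0,0,0]
    - [0,0,0]
  twist:
    - [0,0,0.952]
    - [0,0,0.952]
    - [0,0,0.952]
    - [0,0,0.952]
    - [0,0,0.952]
  jaw: [255,255,255,255,255]

```text
clock: 14.18
position: [0.5261, 0.0323, 0.2329]
ee_rot: [3.018, 0.088, 0.748]
contact_force: [0.7, -1.0, -1.0]
finger_gap: 0.0798
finger_force: 39.9
```

>>> play_rows:
  slide:
    - [0,0,0]
    - [0,0,0]
  twist:
    - [0,0,0.952]
    - [0,0,0]
  jaw: [255,255]

```text
clock: 14.35
position: [0.5262, 0.0323, 0.233]
ee_rot: [3.041, -0.057, 0.755]
contact_force: [-0.1, 0.2, -1.9]
finger_gap: 0.0799
finger_force: 39.9
```

```bash
python3 - <<'E'
from look import *
o,T=avg_obs(); print(o["clock"],o["joint_positions"],o["position"],o["finger_gap"]); G=np.load("G_M.npy"); G[1,3]=-.0003
f=grab_frame("scene"); cv2.imwrite("pics/s3.png",f["pixels"][:,:,::-1]); fit(f,(T@G)[:3,3],-2); fit(f,SL,-2)
D=np.linalg.inv(T)@blank(S,-2,True)@np.linalg.inv(G)
print("to slot, tool mm",D[:3,3]*1e3,"twist",R.from_matrix(D[:3,:3]).as_rotvec())
E
```

```text
14.35 [-0.1898 -0.1373 -0.0968  2.2591  0.2545  0.5691 -2.0803] [0.5262 0.0323 0.233 ] 0.07985891272930756
px 2152 off n,y,z mm -3.385410127481774 2.575360545779528 -0.5001032102284129 yaw -1.9062664118204669 lean 27.58001242026082
px 1822 off n,y,z mm -0.3284196289817815 -1.4905039863868617 0.6148963846902278 yaw -2.7713576355303875 lean 29.64141853820046
to slot, tool mm [ -0.0313  -6.9423 139.0555] twist [-0.0011  0.0025 -0.0051]
```

View pics/s3.png

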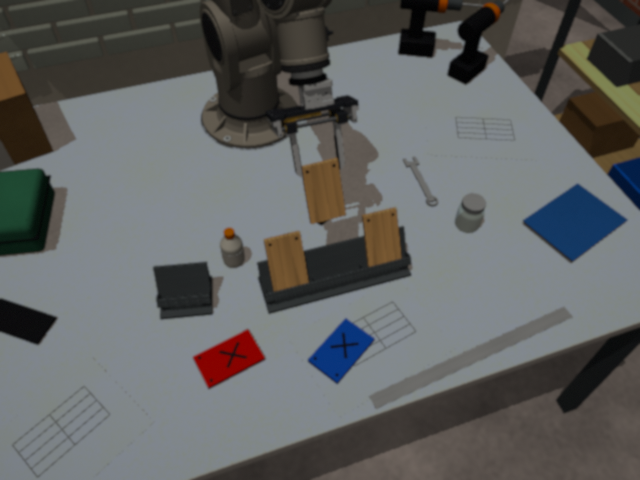

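>>> play_rows:
  slide:
    - [0.05,-0.05,0.96]
    - [0.05,-0.05,0.96]
    - [0.05,-0.05,0.96]
    - [0.05,-0.05,0.96]
    - [0.05,-0.05,0.96]
  twist:
    - [0,0.005,-0.01]
    - [0,0.005,-0.01]
    - [0,0.005,-0.01]
    - [0,0.005,-0.01]
    - [0,0.005,-0.01]
  jaw: [255,255,255,255,255]

```text
clock: 14.82
position: [0.5762, 0.0358, 0.1499]
ee_rot: [3.037, -0.035, 0.759]
contact_force: [0.6, -0.7, -1.3]
finger_gap: 0.0797
finger_force: 39.9
```

>>> play_rows:
  slide:
    - [0.025,-0.025,0.96]
    - [0,0,0.7]
    - [0,0,0.26]
    - [0,0,0]
  twist:
    - [0,0,0]
    - [0,0,0]
    - [0,0,0]
    - [0,0,0]
  jaw: [255,255,255,255]

```text
clock: 15.15
position: [0.5939, 0.0355, 0.1156]
ee_rot: [3.037, -0.037, 0.755]
contact_force: [-0.4, 0.6, -1.2]
finger_gap: 0.0796
finger_force: 39.9
```

```bash
python3 - <<'E'
from look import *
o,T=avg_obs(); print(o["joint_positions"],o["position"],o["contact_force"]); G=np.load("G_M.npy"); G[1,3]=-.0003
D=np.linalg.inv(T)@blank(S,-2,True)@np.linalg.inv(G)
print("to slot, tool mm (want x -5.5+3.2)",D[:3,3]*1e3,"twist",R.from_matrix(D[:3,:3]).as_rotvec())
E
```

```text
[-0.2053  0.1604 -0.0559  2.2688  0.5459  0.2823 -2.3467] [0.5939 0.0355 0.1156] [-0.4441  0.5686 -1.1587]
to slot, tool mm (want x -5.5+3.2) [-4.8233 -1.4353  3.7545] twist [-0.0006  0.0021  0.008 ]
```

>>> play_rows:
  slide:
    - [0,0,0.12]
    - [-0.06,0,0]
    - [0,0,0]
  twist:
    - [0,0,0.04]
    - [0,0,0]
    - [0,0,0]
  jaw: [255,255,255]

```text
clock: 15.4
position: [0.5942, 0.0355, 0.115]
ee_rot: [3.038, -0.046, 0.76]
contact_force: [-0.7, 0.4, -1.9]
finger_gap: 0.0799
finger_force: 39.9
```

>>> play_rows:
  slide:
    - [-0.05,0,0]
    - [0,0,0]
  twist:
    - [0,0,0]
    - [0,0,0]
  jaw: [255,255]

```text
clock: 15.57
position: [0.5934, 0.0356, 0.1143]
ee_rot: [3.038, -0.047, 0.76]
contact_force: [0.2, 0.6, -0.8]
finger_gap: 0.0798
finger_force: 39.9
```

>>> play_rows:
  slide:
    - [-0.05,0,0]
    - [0,0,0]
  twist:
    - [0,0,0]
    - [0,0,0]
  jaw: [255,255]

```text
clock: 15.73
position: [0.5928, 0.0357, 0.1137]
ee_rot: [3.039, -0.047, 0.76]
contact_force: [0.9, 0.1, 0.5]
finger_gap: 0.0803
finger_force: 39.9
```

>>> play_rows:
  slide:
    - [-0.04,0,0]
    - [0,0,0]
  twist:
    - [0,0,0]
    - [0,0,0]
  jaw: [255,255]

```text
clock: 15.9
position: [0.5924, 0.0357, 0.1135]
ee_rot: [3.039, -0.047, 0.761]
contact_force: [1.8, -0.5, 2.1]
finger_gap: 0.0798
finger_force: 39.9
```

>>> play_rows:
  slide:
    - [0,0,0.05]
    - [0,0,0]
  twist:
    - [0,0,0]
    - [0,0,0]
  jaw: [255,255]

```text
clock: 16.07
position: [0.5929, 0.0357, 0.1124]
ee_rot: [3.039, -0.047, 0.76]
contact_force: [3.3, -0.1, 3.1]
finger_gap: 0.0795
finger_force: 39.9
```

>>> play_rows:
  slide:
    - [0,0,0.05]
    - [0,0,0]
  twist:
    - [0,0,0]
    - [0,0,0]
  jaw: [255,255]

```text
clock: 16.23
position: [0.5933, 0.0357, 0.1114]
ee_rot: [3.039, -0.047, 0.76]
contact_force: [3.3, -0.6, 2.5]
finger_gap: 0.0796
finger_force: 39.9
```

Rest contact (about 4 N along n), ledge not yet reached; lower in small steps.

>>> play_rows:
  slide:
    - [0,0,0.05]
    - [0,0,0]
  twist:
    - [0,0,0]
    - [0,0,0]
  jaw: [255,255]

```text
clock: 16.4
position: [0.5937, 0.0358, 0.1105]
ee_rot: [3.039, -0.047, 0.76]
contact_force: [3.7, 0.5, 4.0]
finger_gap: 0.0796
finger_force: 39.9
```

>>> play_rows:
  slide:
    - [0,0,0.04]
    - [0,0,0]
  twist:
    - [0,0,0]
    - [0,0,0]
  jaw: [255,255]

```text
clock: 16.57
position: [0.594, 0.0361, 0.1102]
ee_rot: [3.039, -0.046, 0.76]
contact_force: [-3.7, 3.1, 15.5]
finger_gap: 0.0801
finger_force: 40.0
```

>>> play_rows:
  slide:
    - [0,0,0]
    - [0,0,0]
    - [0,0,0]
    - [0,0,-0.5]
    - [0,0,-1]
  twist:
    - [0,0,0]
    - [0,0,0]
    - [0,0,0]
    - [0,0,0]
    - [0,0,0]
  jaw: [0,0,0,0,0]

```text
clock: 16.98
position: [0.5783, 0.0358, 0.1339]
ee_rot: [3.039, -0.046, 0.752]
contact_force: [-0.7, 0.0, -0.4]
finger_gap: 0.094
finger_force: 0.0
```

>>> play_rows:
  slide:
    - [0,0,-1]
    - [0,0,-1]
    - [0,0,-1]
    - [0,0,-1]
    - [0,0,0]
  twist:
    - [0,0,0]
    - [0,0,0]
    - [0,0,0]
    - [0,0,0]
    - [0,0,0]
  jaw: [0,0,0,0,0]

```text
clock: 17.4
position: [0.5417, 0.0374, 0.2095]
ee_rot: [3.038, -0.048, 0.763]
contact_force: [1.1, 0.5, 0.6]
finger_gap: 0.094
finger_force: 0.0
```

```bash
python3 - <<'E'
from look import *
o,T=avg_obs(); print(o["joint_positions"],o["position"],o["finger_gap"])
f=grab_frame("scene"); fit(f,S,-2); fit(f,SL,-2)
Tt,n,yb,zb=frame(-2,0); C=np.array([.5978,-.0726,.0922])
D=T[:3,:3].T@(C+.02*zb-o["position"]); print("to grasp mm",D*1e3,R.from_matrix(T[:3,:3].T@Tt).as_rotvec())
E
```

```text
[-0.168  -0.0765 -0.1242  2.2662  0.3016  0.5011 -2.1282] [0.5417 0.0374 0.2095] 0.09396388733022483
px 1907 off n,y,z mm -0.19796166995401324 2.342462097182543 0.21452719555558122 yaw -2.487679729211613 lean 28.956121166978697
px 1835 off n,y,z mm -0.4872373887185163 -1.3631953370483625 0.601476019883581 yaw -2.4489274964688215 lean 29.60002982626171
to grasp mm [ -2.9156 108.0618 111.6208] [-0.0006 -0.0035  0.0035]
```

>>> play_rows:
  slide:
    - [-0.015,0.9,0]
    - [-0.015,0.9,0]
    - [-0.015,0.9,0]
    - [-0.015,0.9,0]
    - [-0.015,0.9,0]
  twist:
    - [0,0,0.007]
    - [0,0,0.007]
    - [0,0,0.007]
    - [0,0,0.007]
    - [0,0,0.007]
  jaw: [0,0,0,0,0]

```text
clock: 17.87
position: [0.5372, -0.0536, 0.2047]
ee_rot: [3.039, -0.053, 0.756]
contact_force: [-0.1, 0.0, -0.1]
finger_gap: 0.0939
finger_force: 0.0
```

>>> play_rows:
  slide:
    - [0,0.9,0]
    - [0,0,0]
    - [0,0,0.5]
    - [0,0,0]
  twist:
    - [0,0,0]
    - [0,0,0]
    - [0,0,0]
    - [0,0,0]
  jaw: [0,0,0,0]

```text
clock: 18.2
position: [0.5416, -0.0702, 0.195]
ee_rot: [3.04, -0.052, 0.755]
contact_force: [-0.6, 0.6, -0.3]
finger_gap: 0.0939
finger_force: 0.0
```

```bash
python3 - <<'E'
from look import *
o,T=avg_obs(); print(o["joint_positions"],o["position"],o["finger_gap"])
Tt,n,yb,zb=frame(-2,0); C=np.array([.5978,-.0726,.0922])
D=T[:3,:3].T@(C+.02*zb-o["position"]); print("to grasp mm",D*1e3,R.from_matrix(T[:3,:3].T@Tt).as_rotvec())
E
```

```text
[-0.1021 -0.0621  0.0973  2.286   0.0577  0.4313 -1.6548] [ 0.5416 -0.0702  0.195 ] 0.09394890193906859
to grasp mm [ 1.5361  0.4392 97.1604] [0.0001 0.0017 0.0008]
```

>>> play_rows:
  slide:
    - [0.02,0.005,0.97]
    - [0.02,0.005,0.97]
    - [0.02,0.005,0.97]
    - [0.02,0,0.97]
    - [0.02,0,0.97]
  twist:
    - [0,0,0]
    - [0,0,0]
    - [0,0,0]
    - [0,0,0]
    - [0,0,0]
  jaw: [0,0,0,0,0]

```text
clock: 18.62
position: [0.5893, -0.0715, 0.1108]
ee_rot: [3.04, -0.05, 0.757]
contact_force: [0.7, 0.3, 0.1]
finger_gap: 0.0941
finger_force: 0.0
```

>>> play_rows:
  slide:
    - [0,0,0]
    - [0,0,0]
    - [0,0,0]
    - [0,0,0]
    - [0,0,0]
  twist:
    - [0,0,0]
    - [0,0,0]
    - [0,0,0]
    - [0,0,0]
    - [0,0,0]
  jaw: [0,255,255,255,255]

```text
clock: 19.03
position: [0.5891, -0.0725, 0.1135]
ee_rot: [3.039, -0.052, 0.761]
contact_force: [0.8, -0.5, -0.4]
finger_gap: 0.0798
finger_force: 40.0
```

```bash
python3 - <<'E'
from look import *
o,T=avg_obs(); print(o["joint_positions"],o["position"],o["finger_gap"],o["contact_force"])
B=blank([.5978,-.0726,.0922],-2); G=np.linalg.inv(T)@B; print(G); np.save("G_R.npy",G)
E
```

```text
[-0.0844  0.1576  0.0973  2.2836 -0.0132  0.2108 -1.5852] [ 0.5891 -0.0725  0.1135] 0.0798427940905234 [ 0.7935 -0.5189 -0.4047]
[[ 1.      0.0004  0.0018 -0.0024]
 [ 0.0004 -1.     -0.0003 -0.0002]
 [ 0.0018  0.0003 -1.      0.0229]
 [ 0.      0.      0.      1.    ]]
```

>>> play_rows:
  slide:
    - [0,0,-0.6]
    - [0,0,-1]
    - [0,0,-1]
    - [0,0,-1]
    - [0,0,-1]
  twist:
    - [0,0,0]
    - [0,0,0]
    - [0,0,0]
    - [0,0,0]
    - [0,0,0]
  jaw: [255,255,255,255,255]

```text
clock: 19.45
position: [0.5452, -0.0711, 0.1952]
ee_rot: [3.039, -0.053, 0.76]
contact_force: [0.0, -0.1, -0.0]
finger_gap: 0.0797
finger_force: 40.0
```

>>> play_rows:
  slide:
    - [0,0,-1]
    - [0,0,-1]
    - [0,0,-0.4]
    - [0,0,0]
    - [0,0,0]
  twist:
    - [0,0,0]
    - [0,0,0]
    - [0,0,0]
    - [0,0,-0.952]
    - [0,0,-0.952]
  jaw: [255,255,255,255,255]

```text
clock: 19.87
position: [0.5234, -0.0705, 0.2372]
ee_rot: [2.985, 0.239, 0.746]
contact_force: [0.8, -0.1, -1.2]
finger_gap: 0.0796
finger_force: 40.0
```

>>> play_rows:
  slide:
    - [0,0,0]
    - [0,0,0]
    - [0,0,0]
    - [0,0,0]
    - [0,0,0]
  twist:
    - [0,0,-0.952]
    - [0,0,-0.952]
    - [0,0,-0.952]
    - [0,0,-0.952]
    - [0,0,-0.952]
  jaw: [255,255,255,255,255]

```text
clock: 20.28
position: [0.5232, -0.0704, 0.2361]
ee_rot: [2.75, 0.906, 0.679]
contact_force: [0.2, 0.5, -0.8]
finger_gap: 0.0796
finger_force: 40.0
```

>>> play_rows:
  slide:
    - [0,0,0]
    - [0,0,0]
    - [0,0,0]
    - [0,0,0]
    - [0,0,0]
  twist:
    - [0,0,-0.952]
    - [0,0,-0.952]
    - [0,0,-0.952]
    - [0,0,-0.952]
    - [0,0,-0.952]
  jaw: [255,255,255,255,255]

```text
clock: 20.7
position: [0.5232, -0.0704, 0.236]
ee_rot: [2.387, 1.484, 0.583]
contact_force: [0.0, -0.1, -1.3]
finger_gap: 0.0797
finger_force: 40.0
```

>>> play_rows:
  slide:
    - [0,0,0]
    - [0,0,0]
    - [0,0,0]
    - [0,0,0]
    - [0,0,0]
  twist:
    - [0,0,-0.952]
    - [0,0,-0.952]
    - [0,0,-0.952]
    - [0,0,-0.952]
    - [0,0,-0.952]
  jaw: [255,255,255,255,255]

```text
clock: 21.12
position: [0.5232, -0.0703, 0.236]
ee_rot: [1.923, 1.957, 0.463]
contact_force: [0.4, -0.3, -0.8]
finger_gap: 0.0797
finger_force: 40.0
```

>>> play_rows:
  slide:
    - [0,0,0]
    - [0,0,0]
    - [0,0,0]
    - [0,0,0]
    - [0,0,0]
  twist:
    - [0,0,-0.952]
    - [0,0,-0.952]
    - [0,0,-0.952]
    - [0,0,-0.952]
    - [0,0,-0.952]
  jaw: [255,255,255,255,255]

```text
clock: 21.53
position: [0.5232, -0.0704, 0.236]
ee_rot: [1.382, 2.313, 0.325]
contact_force: [0.5, 0.4, -1.3]
finger_gap: 0.0797
finger_force: 40.0
```

>>> play_rows:
  slide:
    - [0,0,0]
    - [0,0,0]
    - [0,0,0]
    - [0,0,0]
    - [0,0,0]
  twist:
    - [0,0,-0.952]
    - [0,0,-0.952]
    - [0,0,-0.952]
    - [0,0,-0.952]
    - [0,0,-0.952]
  jaw: [255,255,255,255,255]

```text
clock: 21.95
position: [0.5232, -0.0704, 0.236]
ee_rot: [0.789, 2.544, 0.175]
contact_force: [0.0, 0.2, -0.5]
finger_gap: 0.0795
finger_force: 40.0
```

>>> play_rows:
  slide:
    - [0,0,0]
    - [0,0,0]
    - [0,0,0]
    - [0,0,0]
    - [0,0,0]
  twist:
    - [0,0,-0.952]
    - [0,0,-0.952]
    - [0,0,-0.952]
    - [0,0,-0.952]
    - [0,0,-0.952]
  jaw: [255,255,255,255,255]

```text
clock: 22.37
position: [0.5232, -0.0703, 0.236]
ee_rot: [0.166, 2.647, 0.019]
contact_force: [0.3, 0.2, -0.5]
finger_gap: 0.0798
finger_force: 40.0
```

>>> play_rows:
  slide:
    - [0,0,0]
    - [0,0,0]
  twist:
    - [0,0,-0.952]
    - [0,0,0]
  jaw: [255,255]

```text
clock: 22.53
position: [0.5233, -0.0702, 0.2361]
ee_rot: [0.039, 2.652, -0.012]
contact_force: [-0.0, -0.1, -0.5]
finger_gap: 0.0796
finger_force: 40.0
```

```bash
python3 - <<'E'
from look import *
o,T=avg_obs(); print(o["clock"],o["joint_positions"],o["position"],o["finger_gap"]); G=np.load("G_R.npy")
f=grab_frame("scene"); cv2.imwrite("pics/s4.png",f["pixels"][:,:,::-1]); W=cloud(f); fit(f,(T@G)[:3,3],-2)
hsv=cv2.cvtColor(f["pixels"],cv2.COLOR_RGB2HSV)
k=(hsv[...,0]<15)&(hsv[...,1]>150)&(W[...,0]<.7)&(W[...,1]<-.1)&(W[...,2]>.06)&(W[...,2]<.14); print("glue cap",np.median(W[k],0),k.sum())
# stand re-measure, restricted to rest strip, lean fixed 28
C0=np.array([.5456,-.2947,.0925])
for g in (f,np.load("side0.npz")):
  V=cloud(g); dk=(g["pixels"].max(-1)<75)&(g["z_map"]>0)
  for yaw in (-12.3,):
    _,n,yb,zb=frame(yaw,0); d=(V-C0)@np.stack([n,yb,zb],1); m=dk&(abs(d[...,0]+.006)<.012)&(abs(d[...,1])<.06)&(abs(d[...,2]+.015)<.02)
    c,nn=frame_from(V[m]); print(m.sum(),np.percentile(d[m],[2,50,98],axis=0).ravel(),"n",np.degrees(np.arctan2(nn[1],nn[0])),np.degrees(np.arcsin(nn[2])))
  m=dk&(V[...,2]>.012)&(V[...,2]<.11)&(abs(d[...,1])<.09)&(abs(d[...,0])<.09); r=cv2.minAreaRect(V[m][:,:2].astype(np.float32)); print("rect",r)
np.savez("scene4.npz",**f)
E
```

```text
22.5333 [-0.733  -0.2598  0.6293  2.2891  0.3696  0.6016  1.2021] [ 0.5233 -0.0702  0.2361] 0.07957978601733953
px 2249 off n,y,z mm -2.5555959609655723 2.1601658488635302 -1.0648938111185273 yaw -1.5912049810646693 lean 28.068261072009882
glue cap [ 0.4979 -0.1772  0.1042] 48
881 [-0.011  -0.055  -0.0342 -0.0064 -0.0008 -0.0154 -0.0021  0.0542  0.004 ] n -12.794314589322854 28.413641833887997
rect ((0.5675992965698242, -0.3004702627658844), (0.11765125393867493, 0.0905141606926918), 81.34280395507812)
357 [-0.015  -0.0581 -0.0335 -0.0145 -0.0127 -0.0112 -0.0057  0.0467  0.0049] n -12.228348261713244 24.480830961990137
rect ((0.5576030611991882, -0.30327528715133667), (0.11325420439243317, 0.0725557804107666), 78.74910736083984)
```

View pics/s4.png

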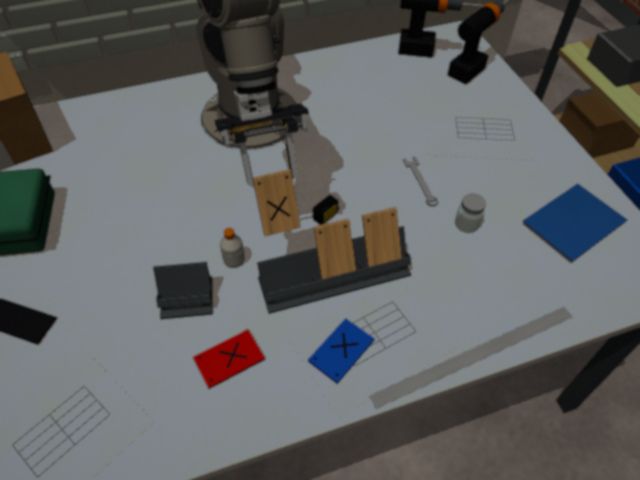

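```bash
python3 - <<'E'
from look import *
o,T=avg_obs(); G=np.load("G_R.npy"); B=T@G; _,n,yb,zb=frame(-2,0); B[:3,3]+=-.0026*n+.0015*yb-.0008*zb
G=np.linalg.inv(T)@B; np.save("G_R2.npy",G)
_,n,yb,zb=frame(-12.5,0); C=np.array([.5453,-.295,.0923])+.003*n
Tt=blank(C+.13*zb,-12.5,True)@np.linalg.inv(G); plan(T[:3,3],T[:3,:3],Tt[:3,3],Tt[:3,:3],14)
E
```

```text
N 14 slide [ 0.075 -0.77  -0.014] twist [0.062 0.002 0.115] | to [ 0.4774 -0.2812  0.2295]
```

>>> play_rows:
  slide:
    - [0.075,-0.77,-0.014]
    - [0.075,-0.77,-0.014]
    - [0.075,-0.77,-0.014]
    - [0.075,-0.77,-0.014]
    - [0.075,-0.77,-0.014]
  twist:
    - [0.062,0.002,0.115]
    - [0.062,0.002,0.115]
    - [0.062,0.002,0.115]
    - [0.062,0.002,0.115]
    - [0.062,0.002,0.115]
  jaw: [255,255,255,255,255]

```text
clock: 23.0
position: [0.5112, -0.1475, 0.2338]
ee_rot: [0.139, 2.65, -0.032]
contact_force: [-0.2, 0.6, -1.6]
finger_gap: 0.0793
finger_force: 40.0
```

>>> play_rows:
  slide:
    - [0.075,-0.77,-0.014]
    - [0.075,-0.77,-0.014]
    - [0.075,-0.77,-0.014]
    - [0.075,-0.77,-0.014]
    - [0.075,-0.77,-0.014]
  twist:
    - [0.062,0.002,0.115]
    - [0.062,0.002,0.115]
    - [0.062,0.002,0.115]
    - [0.062,0.002,0.115]
    - [0.062,0.002,0.115]
  jaw: [255,255,255,255,255]

```text
clock: 23.42
position: [0.4942, -0.223, 0.2316]
ee_rot: [0.225, 2.645, -0.054]
contact_force: [0.7, -0.3, -0.4]
finger_gap: 0.0796
finger_force: 40.0
```

>>> play_rows:
  slide:
    - [0.075,-0.77,-0.014]
    - [0.075,-0.77,-0.014]
    - [0.075,-0.77,-0.014]
    - [0.075,-0.77,-0.014]
    - [0,0,0]
  twist:
    - [0.062,0.002,0.115]
    - [0.062,0.002,0.115]
    - [0.062,0.002,0.115]
    - [0.062,0.002,0.115]
    - [0,0,0]
  jaw: [255,255,255,255,255]

```text
clock: 23.83
position: [0.4767, -0.284, 0.23]
ee_rot: [0.298, 2.64, -0.072]
contact_force: [0.1, 0.5, -1.1]
finger_gap: 0.0794
finger_force: 40.0
```

```bash
python3 - <<'E'
from look import *
o,T=avg_obs(); print(o["joint_positions"],o["position"]); G=np.load("G_R2.npy"); B=T@G
f=grab_frame("scene"); fit(f,B[:3,3],-12.5)
_,n,yb,zb=frame(-12.5,0); C=np.array([.5453,-.295,.0923])+.003*n
D=np.linalg.inv(T)@blank(C,-12.5,True)@np.linalg.inv(G)
print("to stand (3 mm out), tool mm",D[:3,3]*1e3,"twist",R.from_matrix(D[:3,:3]).as_rotvec())
E
```

```text
[-0.6885 -0.3308  1.0357  2.242   0.361   0.6082  1.4902] [ 0.4767 -0.284   0.23  ]
px 2340 off n,y,z mm -0.7383177549449387 1.0638655398221633 0.42760718038302103 yaw -12.947201932254023 lean 27.95858331511976
to stand (3 mm out), tool mm [ -0.0781   3.0502 130.4603] twist [-0.0015  0.0003 -0.0063]
```

>>> play_rows:
  slide:
    - [-0.01,0.02,0.96]
    - [-0.01,0.02,0.96]
    - [-0.01,0.02,0.96]
    - [-0.01,0.02,0.96]
    - [-0.01,0.02,0.96]
  twist:
    - [0,0,-0.01]
    - [0,0,-0.01]
    - [0,0,-0.01]
    - [0,0,-0.01]
    - [0,0,-0.01]
  jaw: [255,255,255,255,255]

```text
clock: 24.3
position: [0.5082, -0.2843, 0.1669]
ee_rot: [0.283, 2.644, -0.077]
contact_force: [-0.6, -1.5, 1.4]
finger_gap: 0.0796
finger_force: 40.0
```

>>> play_rows:
  slide:
    - [0,0,0.9]
    - [0,0,0.5]
    - [0,0,0.1]
    - [0,0,0]
  twist:
    - [0,0,0]
    - [0,0,0]
    - [0,0,0]
    - [0,0,0]
  jaw: [255,255,255,255]

```text
clock: 24.63
position: [0.506, -0.2754, 0.1587]
ee_rot: [0.282, 2.637, -0.082]
contact_force: [3.4, 1.9, 1.3]
finger_gap: 0.0799
finger_force: 40.0
```

```bash
python3 - <<'E'
from look import *
o,T=avg_obs(); print(o["joint_positions"],o["position"],o["contact_force"]); G=np.load("G_R2.npy"); B=T@G
f=grab_frame("scene"); fit(f,B[:3,3],-12.5)
_,n,yb,zb=frame(-12.5,0); C=np.array([.5453,-.295,.0923])+.003*n
D=np.linalg.inv(T)@blank(C,-12.5,True)@np.linalg.inv(G)
print("to stand (3 mm out), tool mm",D[:3,3]*1e3,"twist",R.from_matrix(D[:3,:3]).as_rotvec())
E
```

```text
[-1.1375 -0.4951  1.3725  2.301   0.8707  0.5803  1.0318] [ 0.506  -0.2754  0.1587] [3.3852 1.9161 1.3475]
px 2311 off n,y,z mm 3.2062359475645077 1.031180198928637 -4.478138570604758 yaw -13.084681070066598 lean 30.612446781092654
to stand (3 mm out), tool mm [ -9.4898 -11.618   55.0886] twist [-0.0052  0.0049  0.006 ]
```

>>> play_rows:
  slide:
    - [-0.3,0,-0.5]
    - [-0.2,-0.2,-0.8]
    - [0,-0.2,-0.8]
    - [0,-0.2,-0.8]
    - [0,0,-0.8]
  twist:
    - [0,0,0]
    - [0,0,0]
    - [0,0,0]
    - [0,0,0]
    - [0,0,0]
  jaw: [255,255,255,255,255]

```text
clock: 25.1
position: [0.4762, -0.2825, 0.2288]
ee_rot: [0.285, 2.639, -0.083]
contact_force: [0.5, -0.3, -1.2]
finger_gap: 0.0796
finger_force: 40.0
```

```bash
python3 - <<'E'
from look import *
o,T=avg_obs(); print(o["joint_positions"],o["position"],o["contact_force"],o["finger_gap"]); G=np.load("G_R2.npy"); B=T@G
f=grab_frame("scene"); fit(f,B[:3,3],-12.5)
_,n,yb,zb=frame(-2,0)
Tt=blank(SR+.15*zb+.003*n,-2,True)@np.linalg.inv(G); plan(T[:3,3],T[:3,:3],Tt[:3,3],Tt[:3,:3],14)
E
```

```text
[-0.8524 -0.4948  1.0774  2.2501  0.6487  0.715   1.2288] [ 0.4762 -0.2825  0.2288] [ 0.5212 -0.3341 -1.1511] 0.079579333265302
px 2378 off n,y,z mm 2.3969179637013305 0.8322711688176637 0.4529333619819609 yaw -12.716038189370929 lean 30.626590426503057
N 14 slide [-0.08   0.75  -0.036] twist [-0.066  0.001 -0.112] | to [ 0.5187 -0.0765  0.2472]
```

>>> play_rows:
  slide:
    - [-0.08,0.75,-0.036]
    - [-0.08,0.75,-0.036]
    - [-0.08,0.75,-0.036]
    - [-0.08,0.75,-0.036]
    - [-0.08,0.75,-0.036]
  twist:
    - [-0.066,0,-0.112]
    - [-0.066,0,-0.112]
    - [-0.066,0,-0.112]
    - [-0.066,0,-0.112]
    - [-0.066,0,-0.112]
  jaw: [255,255,255,255,255]

```text
clock: 25.57
position: [0.4973, -0.2066, 0.2343]
ee_rot: [0.193, 2.646, -0.058]
contact_force: [-0.3, 1.0, -1.2]
finger_gap: 0.0793
finger_force: 40.0
```

>>> play_rows:
  slide:
    - [-0.08,0.75,-0.036]
    - [-0.08,0.75,-0.036]
    - [-0.08,0.75,-0.036]
    - [-0.08,0.75,-0.036]
    - [-0.08,0.75,-0.036]
  twist:
    - [-0.066,0,-0.112]
    - [-0.066,0,-0.112]
    - [-0.066,0,-0.112]
    - [-0.066,0,-0.112]
    - [-0.066,0,-0.112]
  jaw: [255,255,255,255,255]

```text
clock: 25.98
position: [0.5118, -0.1335, 0.2413]
ee_rot: [0.109, 2.65, -0.033]
contact_force: [0.1, -0.8, -0.3]
finger_gap: 0.0795
finger_force: 40.0
```

>>> play_rows:
  slide:
    - [-0.08,0.75,-0.036]
    - [-0.08,0.75,-0.036]
    - [-0.08,0.75,-0.036]
    - [-0.08,0.75,-0.036]
    - [0,0,0]
  twist:
    - [-0.066,0,-0.112]
    - [-0.066,0,-0.112]
    - [-0.066,0,-0.112]
    - [-0.066,0,-0.112]
    - [0,0,0]
  jaw: [255,255,255,255,255]

```text
clock: 26.4
position: [0.5203, -0.0726, 0.2469]
ee_rot: [0.038, 2.651, -0.013]
contact_force: [0.3, 0.8, -0.4]
finger_gap: 0.0796
finger_force: 40.0
```

```bash
cat >> look.py <<'E'
def regrip_G(T,G,yaw):
    """correct blank-in-hand pose from the scene view: offset and lean"""
    f=grab_frame("scene"); B=T@G; W=cloud(f); _,n,yb,zb=frame(yaw,0)
    hsv=cv2.cvtColor(f["pixels"],cv2.COLOR_RGB2HSV); k=(hsv[...,0]>8)&(hsv[...,0]<25)&(hsv[...,1]>70)
    d=(W-B[:3,3])@np.stack([n,yb,zb],1); m=k&(abs(d[...,0]-.006)<.015)&(abs(d[...,1])<.05)&(abs(d[...,2])<.08)
    P=W[m]; c0,n0=frame_from(P); q=(P-c0)@np.stack([yb,np.cross(n0,yb)],1); pc=np.percentile(q,[1.5,98.5],axis=0).mean(0)
    y=yb-n0*(yb@n0); y/=np.linalg.norm(y); z=np.cross(n0,y)
    Bn=T4(np.stack([-n0,-y,z],1),c0-.006*n0+pc[0]*yb+pc[1]*z); return f,np.linalg.inv(T)@Bn,n0
E
python3 - <<'E'
from look import *
o,T=avg_obs(); print(o["joint_positions"],o["position"],o["contact_force"]); G=np.load("G_R2.npy")
f,G3,n0=regrip_G(T,G,-2); print(G3,"lean",np.degrees(np.arcsin(n0[2]))); np.save("G3.npy",G3)
_,n,yb,zb=frame(-2,0)
D=np.linalg.inv(T)@blank(SR+.003*n,-2,True)@np.linalg.inv(G3); print("to R slot +3 out",D[:3,3]*1e3,R.from_matrix(D[:3,:3]).as_rotvec())
E
```

```text
[-0.9647 -0.3783  0.7773  2.2834  0.5585  0.7082  1.0311] [ 0.5203 -0.0726  0.2469] [ 0.3101  0.7693 -0.4142]
[[ 0.9989  0.0098  0.0459 -0.0029]
 [ 0.0098 -1.      0.0006  0.0019]
 [ 0.0459 -0.0001 -0.9989  0.0239]
 [ 0.      0.      0.      1.    ]] lean 30.70783026418743
to R slot +3 out [  3.3723  -4.7296 148.7166] [-0.0002  0.0473 -0.0037]
```

>>> play_rows:
  slide:
    - [0.03,-0.04,0.9]
    - [0.03,-0.04,0.9]
    - [0.03,-0.04,0.9]
    - [0.03,-0.04,0.9]
    - [0.03,-0.04,0.9]
  twist:
    - [0,0.1,0]
    - [0,0.1,0]
    - [0,0.1,0]
    - [0,0.1,0]
    - [0,0.07,-0.03]
  jaw: [255,255,255,255,255]

```text
clock: 26.87
position: [0.5525, -0.0787, 0.1693]
ee_rot: [0.04, 2.704, -0.005]
contact_force: [2.5, 2.9, 1.5]
finger_gap: 0.0797
finger_force: 40.0
```

```bash
python3 - <<'E'
from look import *
o,T=avg_obs(); print(o["joint_positions"],o["position"],o["contact_force"]); G3=np.load("G3.npy")
_,n,yb,zb=frame(-2,0)
D=np.linalg.inv(T)@blank(SR+.003*n,-2,True)@np.linalg.inv(G3); print("to R slot +3 out",D[:3,3]*1e3,R.from_matrix(D[:3,:3]).as_rotvec())
E
```

```text
[-1.2583 -0.1167  1.27    2.2913  0.2434  0.4573  1.3804] [ 0.5525 -0.0787  0.1693] [2.4686 2.8761 1.547 ]
to R slot +3 out [-8.0294 -0.0425 64.684 ] [ 0.0049 -0.006  -0.0056]
```

>>> play_rows:
  slide:
    - [-0.3,0,-0.5]
    - [-0.1,0,-0.9]
    - [0,0,-0.9]
    - [0,0,-0.9]
    - [0,0,-0.9]
  twist:
    - [0,0,0]
    - [0,0,0]
    - [0,0,0]
    - [0,0,0]
    - [0,0,0]
  jaw: [255,255,255,255,255]

```text
clock: 27.28
position: [0.5238, -0.0778, 0.2479]
ee_rot: [0.04, 2.706, -0.006]
contact_force: [0.2, -0.3, -1.5]
finger_gap: 0.0797
finger_force: 40.0
```

```bash
cat > kin.py <<'E'
from h import *
from scipy.optimize import least_squares
D=[([-.1495,.4267,.0739,1.6066,-.0341,1.1108,-.0671],[.67456,0,.183],[-2.22096,-2.2208,.001457]),
([-.4787,-.0144,-.0854,2.2079,.4752,.5901,-2.4935],[.5434,.1513,.2076],[3.043,-.013,.747]),
([-.536,.2073,.038,2.2203,.6997,.3669,-2.7152],[.5964,.1486,.1121],[3.039,-.044,.757]),
([-.7302,-.0838,.1327,2.2076,.4796,.6699,.624],[.5308,.1506,.2345],[.032,2.655,-.015]),
([-.6181,-.1138,.316,2.2895,.3807,.5257,.956],[.5397,.0305,.2088],[.04,2.654,-.013]),
([-.1898,-.1373,-.0968,2.2591,.2545,.5691,-2.0803],[.5262,.0323,.233],[3.041,-.057,.755]),
([-.0844,.1576,.0973,2.2836,-.0132,.2108,-1.5852],[.5891,-.0725,.1135],[3.039,-.052,.761]),
([-.733,-.2598,.6293,2.2891,.3696,.6016,1.2021],[.5233,-.0702,.2361],[.039,2.652,-.012]),
([-.6885,-.3308,1.0357,2.242,.361,.6082,1.4902],[.4767,-.284,.23],[.298,2.64,-.072]),
([-.9647,-.3783,.7773,2.2834,.5585,.7082,1.0311],[.5203,-.0726,.2469],[.038,2.651,-.013])]
def fk(q,P):
    d1,a1,L1,a2,L2,a3,L3,psi=P; M=np.eye(4)
    for i,(ax,t) in enumerate(zip("zyzyzyz",[(0,0,d1),(a1,0,0),(0,0,L1),(a2,0,0),(-a2,0,L2),(a3,0,0),(0,0,0)])):
        # translation before joint
        A=np.eye(4); A[:3,3]=t; A[:3,:3]=R.from_euler(ax,q[i]).as_matrix()
        M=M@A
    E=np.eye(4); E[:3,:3]=R.from_euler("z",psi).as_matrix(); E[2,3]=L3
    return M@E
def res(P):
    r=[]
    for q,p,w in D:
        M=fk(q,P); r+=list((M[:3,3]-p)*10); r+=list(R.from_matrix(M[:3,:3].T@R.from_rotvec(w).as_matrix()).as_rotvec())
    return np.array(r)
E
python3 - <<'E'
from kin import *
np.set_printoptions(precision=4,suppress=True)
from station import get_obs
o=get_obs(); print(o["joint_positions"],o["position"],o["ee_rot"],o["contact_force"],o["clock"])
best=None
for psi in (0,1.57,-1.57,3.14):
    s=least_squares(res,[.36,0,.42,0,.4,0,.3,psi]); 
    if best is None or s.cost<best.cost: best=s
print(best.x,best.cost); r=best.fun.reshape(-1,6); print(r)
np.save("P.npy",best.x)
E
```

```text
[-0.9519 -0.3209  0.8155  2.231   0.4372  0.7369  1.1625] [ 0.5238 -0.0778  0.2479] [ 0.0395  2.7063 -0.0058] [ 0.1528 -0.2622 -1.5144] 27.2833
[ 1.2229  0.274   0.7465 -0.3599  0.7177  0.2701  0.9407 -1.1785] 14.102837194320518
[[-0.6393 -0.7634  0.4392  0.0003 -0.0001  2.7494]
 [ 0.8537 -0.9038  0.17   -0.0193  0.0037 -0.3802]
 [ 0.2597 -0.4534  1.7243 -0.0311  0.0065 -0.3424]
 [ 0.7846 -1.4588 -0.1773  0.0323 -0.0062 -0.3524]
 [-0.3966 -0.2552 -0.2907  0.0318 -0.0064 -0.3397]
 [ 0.3714  0.4789 -0.5531 -0.0321  0.0061 -0.3257]
 [-1.3045  0.6052  1.1834 -0.0318  0.0066 -0.3316]
 [-0.4684 -0.1566 -0.8443  0.0308 -0.0058 -0.3411]
 [ 0.1609  1.9266 -0.6446  0.2024 -0.0399  0.0066]
 [-0.4814 -0.2449 -1.0069  0.0316 -0.0066 -0.343 ]]
```

```bash
cat >> kin.py <<'E'
import itertools
def fk(q,P,sg=(1,)*7):
    d1,a1,L1,a2,L2,a3,L3,psi=P[:8]; M=np.eye(4)
    for i,(ax,t) in enumerate(zip("zyzyzyz",[(0,0,d1),(a1,0,0),(0,0,L1),(a2,0,0),(-a2,0,L2),(a3,0,0),(0,0,0)])):
        A=np.eye(4); A[:3,3]=t; A[:3,:3]=R.from_euler(ax,sg[i]*q[i]).as_matrix(); M=M@A
    E=np.eye(4); E[:3,:3]=R.from_euler("z",psi).as_matrix(); E[2,3]=L3
    return M@E
def rot_res(sg,psi):
    r=[]
    for q,p,w in D:
        M=fk(q,[0]*7+[psi],sg); r.append(np.linalg.norm(R.from_matrix(M[:3,:3].T@R.from_rotvec(w).as_matrix()).as_rotvec()))
    return np.array(r)
E
python3 - <<'E'
from kin import *
np.set_printoptions(precision=3,suppress=True)
out=[]
for sg in itertools.product((1,),(1,),(1,-1),(1,-1),(1,-1),(1,-1),(1,-1)):
    for psi in np.arange(0,6.28,np.pi/12):
        r=rot_res(sg,psi); out.append((np.median(r),r.max(),sg,psi))
out.sort(key=lambda t:t[0]); 
for t in out[:3]: print(t, rot_res(t[2],t[3]))
out.sort(key=lambda t:t[1]); 
for t in out[:3]: print(t, rot_res(t[2],t[3]))
E
```

```text
(np.float64(0.060804950259478005), np.float64(3.141444316817427), (1, 1, 1, 1, 1, 1, 1), np.float64(4.71238898038469)) [3.141 0.023 0.059 0.052 0.062 0.074 0.069 0.06  0.449 0.059]
(np.float64(0.21455023056512135), np.float64(2.8799416039611967), (1, 1, 1, 1, 1, 1, 1), np.float64(4.974188368183839)) [2.88  0.25  0.214 0.224 0.212 0.198 0.204 0.213 0.248 0.215]
(np.float64(0.3152467865432764), np.float64(2.87964493041649), (1, 1, 1, 1, 1, 1, 1), np.float64(4.45058959258554)) [2.88  0.275 0.313 0.303 0.316 0.33  0.324 0.314 0.691 0.313]
(np.float64(0.6997139694038711), np.float64(1.0871847030249546), (1, 1, -1, 1, -1, 1, -1), np.float64(0.5235987755982988)) [0.748 0.467 0.49  0.696 0.554 0.732 0.901 0.703 0.638 1.087]
(np.float64(0.5542717318147438), np.float64(1.1057352732400352), (1, 1, 1, 1, -1, 1, -1), np.float64(1.308996938995747)) [0.115 0.903 0.773 0.974 0.423 0.352 0.27  0.427 1.106 0.682]
(np.float64(0.6381983075150137), np.float64(1.1621682299156801), (1, 1, -1, 1, -1, 1, -1), np.float64(0.2617993877991494)) [1.01  0.617 0.591 0.635 0.579 0.988 1.162 0.641 0.606 0.932]
```

```bash
cat >> kin.py <<'E'
SG=(-1,1,-1,1,-1,1,-1)
def res2(P):
    r=[]
    for q,p,w in D:
        M=fk(q,P,SG); r+=list((M[:3,3]-p)*10); r+=list(R.from_matrix(M[:3,:3].T@R.from_rotvec(w).as_matrix()).as_rotvec())
    return np.array(r)
E
python3 - <<'E'
from kin import *
np.set_printoptions(precision=4,suppress=True)
for psi in (0,np.pi/2,-np.pi/2,np.pi): print(psi,rot_res(SG,psi))
best=min((least_squares(res2,[.36,0,.42,0,.4,0,.3,psi]) for psi in (np.pi/2,-np.pi/2)),key=lambda s:s.cost)
print(best.x,best.cost,abs(best.fun.reshape(-1,6)).max(0)); np.save("P.npy",best.x)
E
```

```text
0 [1.5708 1.5709 1.5709 1.571  1.5704 1.571  1.5705 1.5708 1.5713 1.5708]
1.5707963267948966 [0.     0.0005 0.0004 0.0004 0.0005 0.0004 0.0004 0.0004 0.0006 0.0004]
-1.5707963267948966 [3.1416 3.1415 3.1415 3.1414 3.1412 3.1413 3.1413 3.1416 3.1411 3.1416]
3.141592653589793 [1.5708 1.5707 1.5707 1.5706 1.5712 1.5705 1.5711 1.5708 1.5703 1.5708]
[ 0.4749 -0.0584  0.6801 -0.0632  0.6109  0.0266  0.585  -4.7123] 0.45352911641778026 [0.1563 0.6102 0.0833 0.0004 0.0004 0.0004]
```

```bash
cat > kin2.py <<'E'
from kin import *
X=[([-.6924,.2009,.2028,2.2233,.6112,.3558,.5012],[.5956,.1525,.1166]),([-.5669,.1649,.3536,2.2988,.2993,.225,1.0312],[.5917,.0306,.1104]),
([-.168,-.0765,-.1242,2.2662,.3016,.5011,-2.1282],[.5417,.0374,.2095]),([-.1021,-.0621,.0973,2.286,.0577,.4313,-1.6548],[.5416,-.0702,.195]),
([-1.1375,-.4951,1.3725,2.301,.8707,.5803,1.0318],[.506,-.2754,.1587]),([-1.2583,-.1167,1.27,2.2913,.2434,.4573,1.3804],[.5525,-.0787,.1693]),
([-.9519,-.3209,.8155,2.231,.4372,.7369,1.1625],[.5238,-.0778,.2479]),([-.8524,-.4948,1.0774,2.2501,.6487,.715,1.2288],[.4762,-.2825,.2288]),
([-.2053,.1604,-.0559,2.2688,.5459,.2823,-2.3467],[.5939,.0355,.1156])]
AX="zyzyzyz"
def rots(q):
    Rs=[np.eye(3)]
    for i in range(7): Rs.append(Rs[-1]@R.from_euler(AX[i],SG[i]*q[i]).as_matrix())
    return Rs
def rows(q):
    Rs=rots(q); return np.hstack([Rs[0],Rs[1],Rs[2],Rs[3],Rs[4],Rs[5],Rs[6],Rs[7]])  # t1..t8
data=[(q,p) for q,p,_ in D]+X
A=np.vstack([rows(q) for q,_ in data]); b=np.hstack([p for _,p in data])
keep=[2,3,4,5,6,7,8,9,10,11,12,13,14,15,16,17,18,19,20,23]
lam=.002; T_=np.zeros(24); T_[keep]=np.linalg.solve(A[:,keep].T@A[:,keep]+lam**2*np.eye(len(keep)),A[:,keep].T@b)
def FK(q):
    M=np.eye(4); Rs=rots(q); M[:3,3]=rows(q)@T_; M[:3,:3]=Rs[7]@R.from_euler("z",np.pi/2).as_matrix(); return M
def jac(q):
    Rs=rots(q); t=T_.reshape(8,3); o=[]; p=np.zeros(3)
    for i in range(7): p=p+Rs[i]@t[i]; o.append(p.copy())
    e=p+Rs[7]@t[7]; J=np.zeros((6,7))
    for i in range(7):
        a=Rs[i]@(np.array([0,0,1.]) if AX[i]=="z" else np.array([0,1.,0]))*SG[i]; J[:,i]=np.r_[np.cross(a,e-o[i]),a]
    return J
LO=np.array([-2.85,-.5,-1.23,.21,-1.02,.16,-2.73]); HI=np.array([2.85,2.14,1.37,2.46,4.16,2.05,2.73])
def err(q,M): F=FK(q); return np.r_[M[:3,3]-F[:3,3],R.from_matrix(M[:3,:3]@F[:3,:3].T).as_rotvec()]
def track(q,Ms,W=np.ones(7)):
    q=np.array(q,float)
    for M in Ms:
        for _ in range(6): 
            J=jac(q); q=np.clip(q+W*(J.T@np.linalg.solve((J*W)@J.T+1e-6*np.eye(6),err(q,M))) if np.ndim(W)==1 else 0,LO,HI)
    return q,np.linalg.norm(err(q,Ms[-1]))
def path(M0,M1,N,w=None):  # straight; rotation via rotvec w in tool frame or shortest
    if w is None: w=R.from_matrix(M0[:3,:3].T@M1[:3,:3]).as_rotvec()
    return [T4(M0[:3,:3]@R.from_rotvec(w*k/N).as_matrix(),M0[:3,3]+(M1[:3,3]-M0[:3,3])*k/N) for k in range(1,N+1)]
E
python3 - <<'E'
from kin2 import *
np.set_printoptions(precision=3,suppress=True)
print("fit mm",abs(A@T_-b).reshape(-1,3).max(0)*1e3, T_.reshape(8,3).ravel())
# validate: R hover fl1 -> stand hover
q0=D[7][0]; M0=FK(q0); M1=FK(D[8][0]); print(track(q0,path(M0,M1,14)),D[8][0])
q0=D[6][0]; M0=FK(q0); M1=M0.copy(); M1[:3,3]-=.14*M0[:3,2]; q1,_=track(q0,path(M0,M1,8)); print(q1); 
print(track(q1,path(M1,M1,33,np.array([0,0,-3.1416])))[0],D[7][0])
# feasibility at stand bottom
_,n,yb,zb=frame(-12.5,0); C=np.array([.5453,-.295,.0923])
for nm,fl in(("fl1",1),("fl0",0)):
    Mt=T4(frame(-12.5,fl)[0],C+.022*zb); sols=[]
    rng=np.random.default_rng(0)
    for k in range(60):
        s=least_squares(lambda q:np.r_[err(q,Mt)*[10]*6 if 0 else err(q,Mt)*10,.01*(q-(LO+HI)/2)/(HI-LO)],rng.uniform(LO,HI),bounds=(LO,HI),max_nfev=100)
        if np.linalg.norm(err(s.x,Mt))<3e-3: sols.append(np.r_[s.x,min(np.r_[s.x-LO,HI-s.x])])
    sols=sorted(sols,key=lambda s:-s[7]); print(nm,len(sols)); print(np.array(sols[:4]))
E
```

```text
fit mm [0.075 0.091 0.056] [ 0.     0.     0.142  0.    -0.014  0.142 -0.    -0.014  0.277 -0.
 -0.018  0.277 -0.    -0.018  0.247  0.    -0.     0.247 -0.    -0.
  0.193  0.     0.     0.193]
(array([-0.693, -0.334,  1.038,  2.242,  0.367,  0.61 ,  1.484]), np.float64(4.1465755408302524e-16)) [-0.6885, -0.3308, 1.0357, 2.242, 0.361, 0.6082, 1.4902]
[-0.112 -0.158  0.1    2.265  0.07   0.545 -1.666]
[-0.735 -0.263  0.629  2.289  0.374  0.604  1.193] [-0.733, -0.2598, 0.6293, 2.2891, 0.3696, 0.6016, 1.2021]
fl1 32
[[ 1.385  0.369 -1.049  2.181  0.67   0.346  1.21   0.181]
 [ 1.369  0.361 -1.029  2.181  0.644  0.339  1.232  0.179]
 [ 1.368  0.361 -1.028  2.181  0.643  0.338  1.234  0.178]
 [ 1.368  0.361 -1.028  2.181  0.643  0.338  1.234  0.178]]
fl0 26
[[ 1.385  0.369 -1.05   2.181  0.67   0.346 -1.931  0.18 ]
 [ 1.332  0.343 -0.981  2.183  0.584  0.323 -1.856  0.163]
 [ 1.305  0.332 -0.948  2.184  0.541  0.314 -1.819  0.154]
 [ 0.128  0.208  0.384  2.245 -0.742  0.301 -0.633  0.141]]
```

```bash
nproc; cat > search.py <<'E'
from kin2 import *
import sys,time
def trackm(q,Ms):
    q=np.array(q,float); mg=9
    for M in Ms:
        for _ in range(2):
            J=jac(q); q=q+J.T@np.linalg.solve(J@J.T+1e-6*np.eye(6),err(q,M))
        mg=min(mg,(q-LO).min(),(HI-q).min())
        if mg<.03: return q,mg
    return q,mg
def rowsn(a,b): return max(np.linalg.norm(b[:3,3]-a[:3,3])/.018,np.linalg.norm(R.from_matrix(a[:3,:3].T@b[:3,:3]).as_rotvec())/.095)
def seg(a,b,f=3): return path(a,b,max(3,int(rowsn(a,b)/f)))
G3=np.load("G3.npy"); _,n,yb,zb=frame(-12.5,0); C=np.array([.5453,-.295,.0923])+.003*n
BOT=blank(C,-12.5,True)@np.linalg.inv(G3); HOV=BOT.copy(); HOV[:3,3]+=.14*zb
q0=np.array([-0.9519,-0.3209,0.8155,2.231,0.4372,0.7369,1.1625])
if __name__=="__main__":
    rng=np.random.default_rng(int(sys.argv[1])); t0=time.time(); M0=FK(q0); out=[]
    while time.time()-t0<100:
        k=rng.integers(1,4); W=[]
        for _ in range(k):
            tilt=rng.uniform(0,.5); yaw=rng.uniform(-.4,.2); tw=rng.uniform(-1.5,4.0)  # tw: rotation about tool z from fl1
            a=np.array([np.sin(tilt)*np.cos(yaw),np.sin(tilt)*np.sin(yaw),-np.cos(tilt)]); x=np.array([-1,0,0])-a*(-a[0]); x/=np.linalg.norm(x)
            Rm=np.stack([x,np.cross(a,x),a],1)@R.from_euler("z",tw).as_matrix()
            W.append(T4(Rm,[rng.uniform(.45,.68),rng.uniform(-.3,.2),rng.uniform(.27,.4)]))
        q=q0; prev=M0; mg=9; n_=0
        for M in W+[HOV,BOT]:
            q,m=trackm(q,seg(prev,M)); n_+=rowsn(prev,M); prev=M; mg=min(mg,m)
            if mg<.05 or n_>150: break
        else: out.append((n_,mg,q,W))
    out.sort(key=lambda t:t[0]); import pickle; pickle.dump(out,open(f"out{sys.argv[1]}.pkl","wb"))
    for o in out[:4]: print(sys.argv[1],round(o[0]),round(o[1],3),o[2].round(2),len(o[3]))
E
export OPENBLAS_NUM_THREADS=1; for i in 1 2 3 4; do python3 search.py $i & done; wait
```

```text
4
2 29 0.173 [-0.15  0.25  0.71  2.22 -0.79  0.41  2.56] 1
2 32 0.22 [-0.03  0.23  0.56  2.21 -0.69  0.38  2.46] 1
2 39 0.054 [-0.28  0.29  0.87  2.22 -0.92  0.45  2.67] 1
2 42 0.205 [-0.11  0.24  0.66  2.22 -0.76  0.4   2.53] 2
1 32 0.179 [ 0.33  0.21  0.15  2.19 -0.43  0.34  2.21] 1
1 34 0.06 [-0.28  0.29  0.87  2.22 -0.91  0.45  2.67] 1
1 39 0.228 [-0.07  0.24  0.61  2.22 -0.72  0.39  2.49] 2
1 44 0.052 [-0.28  0.29  0.88  2.22 -0.92  0.45  2.68] 2
4 36 0.192 [ 0.08  0.22  0.44  2.21 -0.61  0.36  2.38] 1
4 38 0.168 [ 0.81  0.23 -0.38  2.17 -0.05  0.33  1.86] 2
4 43 0.134 [-0.2   0.26  0.77  2.22 -0.83  0.42  2.6 ] 2
4 43 0.052 [-0.28  0.29  0.88  2.22 -0.92  0.45  2.68] 2
3 28 0.052 [-0.28  0.29  0.88  2.22 -0.92  0.45  2.68] 1
3 32 0.125 [-0.57  0.26  1.22  2.26 -0.86  0.53  2.6 ] 1
3 35 0.207 [ 0.06  0.22  0.46  2.21 -0.63  0.37  2.4 ] 1
3 39 0.063 [-0.27  0.29  0.87  2.22 -0.91  0.45  2.67] 1
```

```bash
python3 - <<'E'
from search import *
from station import get_obs
import pickle
np.set_printoptions(precision=3,suppress=True)
o=get_obs(); M0=T4(R.from_rotvec(o["ee_rot"]).as_matrix(),o["position"]); V=np.array([1.89,1.89,2.39,2.39,3.01,3.01,3.01])*.7/12
for sd,ix in ((2,1),(1,0),(4,0)):
    W=pickle.load(open(f"out{sd}.pkl","rb"))[ix][3][0]; q=o["joint_positions"]; prev=M0; print("W",W[:3,3],"z axis",W[:3,2])
    for M,N in ((W,24),(HOV,24),(BOT,16)):
        mx=np.zeros(7); lo=9; mg=9
        for S_ in path(prev,M,N):
            q1,_=track(q,[S_]); mx=np.maximum(mx,abs(q1-q)/V); q=q1; mg=min(mg,(q-LO).min(),(HI-q).min())
            Bp=(S_@G3); cs=Bp[:3,3]-.065*Bp[:3,2]; lo=min(lo,cs[2]-.04*abs(Bp[2,1]))
        print("speed ratio",mx.max(),"q",q,"mg",mg,"lowest blank z",lo); prev=M
    plan(M0[:3,3],M0[:3,:3],W[:3,3],W[:3,:3],24); plan(W[:3,3],W[:3,:3],HOV[:3,3],HOV[:3,:3],24)
E
```

```text
W [ 0.661 -0.162  0.351] z axis [ 0.108  0.007 -0.994]
speed ratio 0.9979745386065753 q [-0.612  0.452  1.139  1.506 -0.474  1.357  1.775] mg 0.0 lowest blank z 0.1731459757664572
speed ratio 1.0456006238575595 q [-0.706 -0.34   1.029  2.209  0.362  0.692  1.495] mg 0.0 lowest blank z 0.15992948415277725
speed ratio 0.7926397379363582 q [-1.366 -0.5    1.37   2.266  1.026  0.622  0.939] mg 0.0 lowest blank z 0.03631682115252742
N 24 slide [-0.363 -0.114 -0.125] twist [0.018 0.136 0.132] | to [ 0.661 -0.162  0.351]
N 24 slide [ 0.364 -0.352  0.138] twist [ 0.004 -0.142 -0.06 ] | to [ 0.471 -0.281  0.238]
W [ 0.61  -0.097  0.386] z axis [ 0.185 -0.04  -0.982]
speed ratio 0.7592979743989688 q [-1.067  0.185  1.301  1.664 -0.188  1.24   2.04 ] mg 0.0 lowest blank z 0.17505397249237134
speed ratio 0.834045325505915 q [-0.767 -0.392  1.054  2.209  0.448  0.722  1.414] mg 0.0 lowest blank z 0.15992948415277722
speed ratio 0.6037860196243217 q [-1.367 -0.5    1.37   2.265  1.028  0.623  0.937] mg 0.0 lowest blank z 0.03631682115252742
N 24 slide [-0.256 -0.069 -0.218] twist [ 0.003  0.105 -0.103] | to [ 0.61  -0.098  0.386]
N 24 slide [ 0.381 -0.364  0.225] twist [ 0.023 -0.103  0.174] | to [ 0.471 -0.281  0.238]
W [ 0.646 -0.289  0.355] z axis [ 0.361  0.015 -0.932]
speed ratio 0.9360290228231276 q [-0.517  0.366  1.252  1.663 -0.652  1.133  1.006] mg 0.0 lowest blank z 0.17301075819827266
speed ratio 0.6470627153069831 q [-0.697 -0.334  1.025  2.209  0.35   0.689  1.505] mg 0.028483945223320317 lowest blank z 0.1599294841527772
speed ratio 0.8053887389889199 q [-1.366 -0.5    1.37   2.266  1.025  0.621  0.94 ] mg 0.0 lowest blank z 0.03631682115252742
N 24 slide [-0.577 -0.136 -0.101] twist [0.011 0.03  0.592] | to [ 0.646 -0.289  0.355]
N 24 slide [ 0.322 -0.329  0.093] twist [ 0.012 -0.054 -0.524] | to [ 0.471 -0.281  0.238]
```

```bash
sed -i 's/for _ in range(2):/for _ in range(1):/; s/seg(a,b,f=3)/seg(a,b,f=1)/; s/time.time()-t0<100/time.time()-t0<200/; s/n_>150/n_>190/; s/rng.integers(1,4)/rng.integers(1,5)/' search.py
python3 - <<'E'
s=open('kin2.py').read()
s=s.replace('''    for i in range(7): Rs.append(Rs[-1]@R.from_euler(AX[i],SG[i]*q[i]).as_matrix())''','''    for i in range(7):
        c,s=np.cos(q[i]),np.sin(SG[i]*q[i]); Rs.append(Rs[-1]@(np.array([[c,-s,0],[s,c,0],[0,0,1]]) if AX[i]=="z" else np.array([[c,0,s],[0,1,0],[-s,0,c]])))''')
s=s.replace('R.from_matrix(M[:3,:3]@F[:3,:3].T).as_rotvec()','cv2.Rodrigues(M[:3,:3]@F[:3,:3].T)[0].ravel()')
s=s.replace('M[:3,:3]=Rs[7]@R.from_euler("z",np.pi/2).as_matrix()','M[:3,:3]=Rs[7]@np.array([[0,-1.,0],[1,0,0],[0,0,1]])')
open('kin2.py','w').write(s)
E
export OPENBLAS_NUM_THREADS=1; for i in 1 2 3 4; do python3 search.py $i & done; wait
```

```text
1 40 0.071 [-0.26  0.29  0.85  2.22 -0.9   0.44  2.66] 2
1 42 0.087 [-0.24  0.28  0.83  2.22 -0.88  0.44  2.64] 2
1 44 0.075 [-0.25  0.28  0.84  2.22 -0.9   0.44  2.65] 2
1 44 0.076 [-0.25  0.28  0.84  2.22 -0.9   0.44  2.65] 2
2 40 0.148 [-0.17  0.26  0.74  2.22 -0.82  0.41  2.58] 3
2 42 0.051 [-0.28  0.29  0.88  2.22 -0.92  0.45  2.68] 2
2 45 0.073 [-0.25  0.28  0.85  2.22 -0.9   0.44  2.66] 2
2 46 0.058 [-0.27  0.29  0.87  2.22 -0.91  0.45  2.67] 2
4 41 0.072 [-0.26  0.29  0.85  2.22 -0.9   0.44  2.66] 3
4 44 0.053 [-0.28  0.29  0.87  2.22 -0.92  0.45  2.68] 2
4 46 0.099 [-0.23  0.28  0.81  2.22 -0.87  0.43  2.63] 2
4 47 0.072 [-0.26  0.28  0.85  2.22 -0.9   0.44  2.66] 2
3 49 0.12 [-0.2   0.27  0.78  2.22 -0.85  0.42  2.61] 2
3 49 0.099 [-0.23  0.28  0.81  2.22 -0.87  0.43  2.63] 3
3 50 0.096 [-0.23  0.28  0.81  2.22 -0.87  0.43  2.63] 2
3 50 0.12 [-0.2   0.27  0.78  2.22 -0.85  0.42  2.61] 2
```

```bash
cat > verify.py <<'E'
from search import *
import pickle
V=np.array([1.89,1.89,2.39,2.39,3.01,3.01,3.01])*.7/12
def ver(q,M0,Ws,k=1.0,dbg=False):
    prev=M0; mg=9; Ns=[]; lo=9
    for M in Ws:
        N=max(3,int(np.ceil(rowsn(prev,M)*k))); qs=[q]; mx=0
        for S_ in path(prev,M,N):
            q1,_=track(q,[S_]); mx=max(mx,(abs(q1-q)/V).max()); q=q1; mg=min(mg,(q-LO).min(),(HI-q).min()); Bp=S_@G3; lo=min(lo,(Bp[:3,3]-.065*Bp[:3,2])[2]-.04*abs(Bp[2,1])) if M is not Ws[-1] else lo
        Ns.append((N,round(mx,2))); prev=M
    return mg,q,Ns,lo
E
python3 - <<'E'
from verify import *
from station import get_obs
np.set_printoptions(precision=3,suppress=True)
o=get_obs(); M0=T4(R.from_rotvec(o["ee_rot"]).as_matrix(),o["position"]); q=o["joint_positions"]
c=[]
for sd in (1,2,3,4):
    for t in pickle.load(open(f"out{sd}.pkl","rb")): c.append((t[0]-400*min(t[1],.15),sd,t))
c.sort(key=lambda x:x[0]); print(len(c)); good=[]
for _,sd,t in c[:14]:
    r=ver(q,M0,t[3]+[HOV,BOT],1.15); r2=ver(q,M0,t[3]+[HOV,BOT],2.0)
    print(round(t[0]),round(t[1],3),"fine",round(r[0],3),round(r2[0],3),r[1],r[2],round(r[3],3)); good.append((r[0],t[3]))
pickle.dump(good,open("good.pkl","wb"))
E
```

```text
2369
40 0.148 fine 0.167 0.19 [-0.156  0.253  0.717  2.219 -0.798  0.408  2.563] [(11, np.float64(0.49)), (10, np.float64(0.48)), (11, np.float64(0.48)), (7, np.float64(0.62)), (9, np.float64(0.69))] 0.16
47 0.192 fine 0.208 0.2 [-0.105  0.242  0.654  2.217 -0.755  0.396  2.522] [(16, np.float64(0.44)), (19, np.float64(0.51)), (12, np.float64(0.52)), (9, np.float64(0.59))] 0.16
50 0.153 fine 0.166 0.178 [-0.157  0.253  0.718  2.219 -0.799  0.409  2.564] [(22, np.float64(0.37)), (15, np.float64(0.45)), (14, np.float64(0.55)), (9, np.float64(0.69))] 0.16
50 0.167 fine 0.182 0.197 [-0.137  0.249  0.694  2.218 -0.782  0.404  2.548] [(15, np.float64(0.3)), (21, np.float64(0.45)), (14, np.float64(0.38)), (9, np.float64(0.65))] 0.16
51 0.168 fine 0.183 0.186 [-0.136  0.249  0.693  2.218 -0.781  0.403  2.547] [(25, np.float64(0.38)), (15, np.float64(0.79)), (12, np.float64(0.38)), (9, np.float64(0.64))] 0.16
52 0.175 fine 0.186 0.189 [-0.133  0.248  0.689  2.218 -0.778  0.403  2.544] [(14, np.float64(0.63)), (23, np.float64(0.32)), (16, np.float64(0.68)), (9, np.float64(0.64))] 0.16
52 0.164
[... 753 characters left out ...]
128  0.247  0.682  2.218 -0.774  0.401  2.54 ] [(23, np.float64(0.42)), (21, np.float64(0.61)), (12, np.float64(0.35)), (9, np.float64(0.63))] 0.16
56 0.16 fine 0.161 0.162 [-0.089  0.24   0.635  2.216 -0.742  0.393  2.51 ] [(20, np.float64(0.39)), (25, np.float64(0.53)), (11, np.float64(0.43)), (9, np.float64(0.56))] 0.16
56 0.21 fine 0.204 0.194 [-0.094  0.24   0.641  2.216 -0.746  0.394  2.513] [(7, np.float64(0.6)), (12, np.float64(0.33)), (20, np.float64(0.65)), (18, np.float64(0.28)), (9, np.float64(0.57))] 0.16
56 0.202 fine 0.198 0.19 [-0.037  0.231  0.573  2.214 -0.701  0.382  2.47 ] [(28, np.float64(0.46)), (17, np.float64(0.64)), (12, np.float64(0.54)), (9, np.float64(0.49))] 0.16
```

```bash
python3 - <<'E'
from verify import *
from station import get_obs
np.set_printoptions(precision=3,suppress=True)
o=get_obs(); M=T4(R.from_rotvec(o["ee_rot"]).as_matrix(),o["position"]); q=o["joint_positions"].copy()
Ws=pickle.load(open("good.pkl","rb"))[1][1]
for Wt,N in ((Ws[0],16),(Ws[1],20),(HOV,15),(BOT,14)):
    w=R.from_matrix(M[:3,:3].T@Wt[:3,:3]).as_rotvec()/N
    A_=sum(R.from_rotvec(k*w).as_matrix() for k in range(N)); s=np.linalg.solve(A_,M[:3,:3].T@(Wt[:3,3]-M[:3,3]))
    s=np.round(s/.02,2)*.02; w=np.round(w/.1,2)*.1; mg=9; lo=9; mx=0
    for k in range(N):
        M=M.copy(); M[:3,3]=M[:3,3]+M[:3,:3]@s; M[:3,:3]=M[:3,:3]@R.from_rotvec(w).as_matrix()
        q1,_=track(q,[M]); mx=max(mx,(abs(q1-q)/V).max()); q=q1; mg=min(mg,(q-LO).min(),(HI-q).min()); Bp=M@G3; lo=min(lo,(Bp[:3,3]-.065*Bp[:3,2])[2]-.04*abs(Bp[2,1]))
    print(N,"slide",s/.02,"twist",w/.1,"mg",round(mg,3),"sp",round(mx,2),"lo",round(lo,3),"p",M[:3,3],"q",q)
E
```

```text
16 slide [-0.36  0.14 -0.18] twist [0.17 0.22 0.77] mg 0.215 sp 0.43 lo 0.174 p [ 0.618 -0.103  0.333] q [-0.682  0.347  0.993  1.579 -0.29   1.355  0.628]
20 slide [-0.33 -0.4   0.11] twist [-0.    0.01 -0.74] mg 0.392 sp 0.51 lo 0.201 p [ 0.639 -0.291  0.29 ] q [-0.104  0.463  0.655  1.434 -0.283  1.336  2.333]
15 slide [0.59 0.04 0.05] twist [ 0.06 -0.29  0.27] mg 0.264 sp 0.39 lo 0.161 p [ 0.472 -0.281  0.239] q [-0.22  -0.143  0.678  2.196 -0.033  0.627  1.852]
14 slide [-0.02  0.    0.5 ] twist [ 0.  0. -0.] mg 0.223 sp 0.36 lo 0.037 p [ 0.535 -0.295  0.115] q [-0.086  0.239  0.634  2.215 -0.745  0.393  2.507]
```

Model tracks the controller exactly; run the two waypoints, then the hover.

>>> play_rows:
  slide:
    - [-0.36,0.14,-0.18]
    - [-0.36,0.14,-0.18]
    - [-0.36,0.14,-0.18]
    - [-0.36,0.14,-0.18]
    - [-0.36,0.14,-0.18]
  twist:
    - [0.17,0.22,0.77]
    - [0.17,0.22,0.77]
    - [0.17,0.22,0.77]
    - [0.17,0.22,0.77]
    - [0.17,0.22,0.77]
  jaw: [255,255,255,255,255]

```text
clock: 27.7
position: [0.5528, -0.0692, 0.278]
ee_rot: [0.605, 2.761, -0.002]
contact_force: [-0.1, -0.1, -0.7]
finger_gap: 0.0794
finger_force: 40.0
```

>>> play_rows:
  slide:
    - [-0.36,0.14,-0.18]
    - [-0.36,0.14,-0.18]
    - [-0.36,0.14,-0.18]
    - [-0.36,0.14,-0.18]
    - [-0.36,0.14,-0.18]
  twist:
    - [0.17,0.22,0.77]
    - [0.17,0.22,0.77]
    - [0.17,0.22,0.77]
    - [0.17,0.22,0.77]
    - [0.17,0.22,0.77]
  jaw: [255,255,255,255,255]

```text
clock: 28.12
position: [0.5847, -0.0754, 0.3054]
ee_rot: [1.181, 2.711, 0.0]
contact_force: [0.1, 0.2, -0.7]
finger_gap: 0.08
finger_force: 40.0
```

>>> play_rows:
  slide:
    - [-0.36,0.14,-0.18]
    - [-0.36,0.14,-0.18]
    - [-0.36,0.14,-0.18]
    - [-0.36,0.14,-0.18]
    - [-0.36,0.14,-0.18]
  twist:
    - [0.17,0.22,0.77]
    - [0.17,0.22,0.77]
    - [0.17,0.22,0.77]
    - [0.17,0.22,0.77]
    - [0.17,0.22,0.77]
  jaw: [255,255,255,255,255]

```text
clock: 28.53
position: [0.614, -0.0961, 0.3279]
ee_rot: [1.757, 2.547, 0.002]
contact_force: [0.1, -0.4, -0.9]
finger_gap: 0.0797
finger_force: 40.0
```

>>> play_rows:
  slide:
    - [-0.36,0.14,-0.18]
    - [-0.33,-0.4,0.11]
    - [-0.33,-0.4,0.11]
    - [-0.33,-0.4,0.11]
    - [-0.33,-0.4,0.11]
  twist:
    - [0.17,0.22,0.77]
    - [0,0.01,-0.74]
    - [0,0.01,-0.74]
    - [0,0.01,-0.74]
    - [0,0.01,-0.74]
  jaw: [255,255,255,255,255]

```text
clock: 28.95
position: [0.5992, -0.1392, 0.3228]
ee_rot: [1.473, 2.755, 0.001]
contact_force: [-0.1, -0.6, 0.3]
finger_gap: 0.0797
finger_force: 40.0
```

>>> play_rows:
  slide:
    - [-0.33,-0.4,0.11]
    - [-0.33,-0.4,0.11]
    - [-0.33,-0.4,0.11]
    - [-0.33,-0.4,0.11]
    - [-0.33,-0.4,0.11]
  twist:
    - [0,0.01,-0.74]
    - [0,0.01,-0.74]
    - [0,0.01,-0.74]
    - [0,0.01,-0.74]
    - [0,0.01,-0.74]
  jaw: [255,255,255,255,255]

```text
clock: 29.37
position: [0.5919, -0.1903, 0.3121]
ee_rot: [0.943, 2.983, 0.0]
contact_force: [-0.0, 1.1, -0.5]
finger_gap: 0.0794
finger_force: 40.0
```

>>> play_rows:
  slide:
    - [-0.33,-0.4,0.11]
    - [-0.33,-0.4,0.11]
    - [-0.33,-0.4,0.11]
    - [-0.33,-0.4,0.11]
    - [-0.33,-0.4,0.11]
  twist:
    - [0,0.01,-0.74]
    - [0,0.01,-0.74]
    - [0,0.01,-0.74]
    - [0,0.01,-0.74]
    - [0,0.01,-0.74]
  jaw: [255,255,255,255,255]

```text
clock: 29.78
position: [0.6035, -0.2407, 0.3013]
ee_rot: [0.379, 3.111, -0.001]
contact_force: [0.1, 0.7, -0.9]
finger_gap: 0.0792
finger_force: 40.0
```

>>> play_rows:
  slide:
    - [-0.33,-0.4,0.11]
    - [-0.33,-0.4,0.11]
    - [-0.33,-0.4,0.11]
    - [-0.33,-0.4,0.11]
    - [-0.33,-0.4,0.11]
  twist:
    - [0,0.01,-0.74]
    - [0,0.01,-0.74]
    - [0,0.01,-0.74]
    - [0,0.01,-0.74]
    - [0,0.01,-0.74]
  jaw: [255,255,255,255,255]

```text
clock: 30.2
position: [0.6325, -0.2835, 0.2904]
ee_rot: [-0.2, 3.133, -0.002]
contact_force: [0.0, 0.2, 0.6]
finger_gap: 0.0794
finger_force: 40.0
```

>>> play_rows:
  slide:
    - [-0.33,-0.4,0.11]
    - [0,0,0]
  twist:
    - [0,0.01,-0.74]
    - [0,0,0]
  jaw: [255,255]

```text
clock: 30.37
position: [0.6404, -0.2911, 0.2875]
ee_rot: [-0.316, 3.125, -0.003]
contact_force: [-0.2, 0.6, -0.6]
finger_gap: 0.0794
finger_force: 40.0
```

```bash
python3 - <<'E'
from verify import *
from station import get_obs
np.set_printoptions(precision=3,suppress=True)
o=get_obs(); M=T4(R.from_rotvec(o["ee_rot"]).as_matrix(),o["position"]); q=o["joint_positions"].copy(); print(o["clock"],q,o["position"],o["finger_gap"])
print(ver(q,M,[HOV,BOT],1.3)); plan(M[:3,3],M[:3,:3],HOV[:3,3],HOV[:3,:3],15)
E
```

```text
30.3667 [-0.102  0.467  0.654  1.433 -0.284  1.335  2.338] [ 0.64  -0.291  0.288] 0.07937025183982756
(np.float64(0.21090868282478326), array([-0.101,  0.242,  0.65 ,  2.217, -0.752,  0.395,  2.519]), [(13, np.float64(0.49)), (11, np.float64(0.48))], np.float64(0.15992948415277725))
N 15 slide [0.595 0.047 0.045] twist [ 0.062 -0.29   0.269] | to [ 0.471 -0.281  0.238]
```

>>> play_rows:
  slide:
    - [0.595,0.047,0.045]
    - [0.595,0.047,0.045]
    - [0.595,0.047,0.045]
    - [0.595,0.047,0.045]
    - [0.595,0.047,0.045]
  twist:
    - [0.062,-0.29,0.269]
    - [0.062,-0.29,0.269]
    - [0.062,-0.29,0.269]
    - [0.062,-0.29,0.269]
    - [0.062,-0.29,0.269]
  jaw: [255,255,255,255,255]

```text
clock: 30.78
position: [0.58, -0.2938, 0.2803]
ee_rot: [-0.089, 2.989, -0.027]
contact_force: [0.3, 0.2, -1.4]
finger_gap: 0.0795
finger_force: 40.0
```

>>> play_rows:
  slide:
    - [0.595,0.047,0.045]
    - [0.595,0.047,0.045]
    - [0.595,0.047,0.045]
    - [0.595,0.047,0.045]
    - [0.595,0.047,0.045]
  twist:
    - [0.062,-0.29,0.269]
    - [0.062,-0.29,0.269]
    - [0.062,-0.29,0.269]
    - [0.062,-0.29,0.269]
    - [0.062,-0.29,0.269]
  jaw: [255,255,255,255,255]

```text
clock: 31.2
position: [0.5228, -0.2897, 0.2633]
ee_rot: [0.109, 2.841, -0.048]
contact_force: [0.5, -0.3, -0.5]
finger_gap: 0.0793
finger_force: 40.0
```

>>> play_rows:
  slide:
    - [0.595,0.047,0.045]
    - [0.595,0.047,0.045]
    - [0.595,0.047,0.045]
    - [0.595,0.047,0.045]
    - [0.595,0.047,0.045]
  twist:
    - [0.062,-0.29,0.269]
    - [0.062,-0.29,0.269]
    - [0.062,-0.29,0.269]
    - [0.062,-0.29,0.269]
    - [0.062,-0.29,0.269]
  jaw: [255,255,255,255,255]

```text
clock: 31.62
position: [0.4698, -0.2782, 0.2384]
ee_rot: [0.29, 2.682, -0.067]
contact_force: [0.1, -0.5, -0.4]
finger_gap: 0.0797
finger_force: 40.0
```

>>> play_rows:
  slide:
    - [0,0,0]
  twist:
    - [0,0,0]
  jaw: [255]

```text
clock: 31.7
position: [0.4674, -0.2775, 0.2368]
ee_rot: [0.292, 2.684, -0.065]
contact_force: [-1.0, -0.0, -0.9]
finger_gap: 0.0798
finger_force: 40.0
```

```bash
python3 - <<'E'
from look import *
o,T=avg_obs(); print(o["clock"],o["joint_positions"],o["position"]); G=np.load("G3.npy")
f,G4,n0=regrip_G(T,G,-12.5); print(G4,"lean",np.degrees(np.arcsin(n0[2])),"yaw",np.degrees(np.arctan2(n0[1],n0[0]))); np.save("G4.npy",G4)
cv2.imwrite("pics/s5.png",f["pixels"][:,:,::-1])
_,n,yb,zb=frame(-12.5,0)
for g in (G,G4):
    D=np.linalg.inv(T)@blank(np.array([.5453,-.295,.0923])+.003*n,-12.5,True)@np.linalg.inv(g); print("to stand +3 out",D[:3,3]*1e3,R.from_matrix(D[:3,:3]).as_rotvec())
E
```

```text
31.7 [-0.2234 -0.1557  0.6727  2.2077 -0.0162  0.6245  1.8296] [ 0.4674 -0.2775  0.2368]
[[ 0.9982  0.007   0.0604 -0.0031]
 [ 0.0069 -1.      0.0014  0.0022]
 [ 0.0604 -0.001  -0.9982  0.0236]
 [ 0.      0.      0.      1.    ]] lean 28.897855067468402 yaw -12.88946784575347
to stand +3 out [-10.1948  -2.3903 140.7218] [ 0.0012  0.0012 -0.0088]
to stand +3 out [-10.3265  -2.6721 141.0147] [ 0.0003  0.0157 -0.0059]
```

View pics/s5.png

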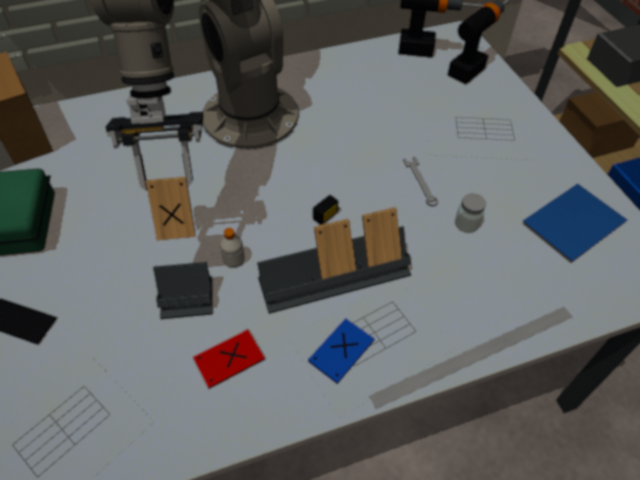

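>>> play_rows:
  slide:
    - [-0.17,-0.045,0.8]
    - [-0.17,-0.045,0.8]
    - [-0.17,-0.04,0.8]
    - [0,0,0]
    - [0,0,0.6]
  twist:
    - [0,0.04,-0.03]
    - [0,0.04,-0.03]
    - [0,0.04,0]
    - [0,0,0]
    - [0,0,0]
  jaw: [255,255,255,255,255]

```text
clock: 32.17
position: [0.5046, -0.2891, 0.1896]
ee_rot: [0.279, 2.697, -0.07]
contact_force: [0.8, 0.0, 0.4]
finger_gap: 0.0798
finger_force: 40.0
```

```bash
cat > chk.py <<'E'
from look import *
o,T=avg_obs(); print(o["clock"],o["joint_positions"],o["position"],o["contact_force"]); G=np.load("G4.npy")
_,n,yb,zb=frame(-12.5,0)
D=np.linalg.inv(T)@blank(np.array([.5453,-.295,.0923])+.003*n,-12.5,True)@np.linalg.inv(G); print("to stand +3 out",D[:3,3]*1e3,R.from_matrix(D[:3,:3]).as_rotvec())
E
python3 chk.py
```

```text
32.1667 [-0.2708  0.0331  0.7864  2.1953 -0.2897  0.5239  2.097 ] [ 0.5046 -0.2891  0.1896] [0.809  0.0425 0.354 ]
to stand +3 out [ 3.4726  0.9222 81.8153] [-0.0021  0.0042  0.005 ]
```

>>> play_rows:
  slide:
    - [0.03,0.01,0.65]
    - [0.03,0.01,0.65]
    - [0.03,0.01,0.65]
    - [0,0,0]
    - [0,0,0]
  twist:
    - [0,0.02,0.02]
    - [0,0.02,0.02]
    - [0,0,0]
    - [0,0,0]
    - [0,0,0]
  jaw: [255,255,255,255,255]

```text
clock: 32.58
position: [0.5181, -0.2914, 0.1525]
ee_rot: [0.285, 2.702, -0.068]
contact_force: [-0.7, -0.3, -0.9]
finger_gap: 0.0794
finger_force: 40.0
```

```bash
python3 chk.py
```

```text
32.5833 [-0.2078  0.1442  0.7501  2.2049 -0.504   0.4672  2.2886] [ 0.5181 -0.2914  0.1525] [-0.7382 -0.3189 -0.8677]
to stand +3 out [ 0.148   0.1518 42.365 ] [-0.0019 -0.0015  0.0012]
```

>>> play_rows:
  slide:
    - [0,0,0.6]
    - [0,0,0.6]
    - [0,0,0.55]
    - [0,0,0]
    - [0,0,0]
  twist:
    - [0,0,0]
    - [0,0,0]
    - [0,0,0]
    - [0,0,0]
    - [0,0,0]
  jaw: [255,255,255,255,255]

```text
clock: 33.0
position: [0.5324, -0.2946, 0.1214]
ee_rot: [0.285, 2.7, -0.067]
contact_force: [0.2, 0.2, -1.0]
finger_gap: 0.0798
finger_force: 40.0
```

```bash
python3 chk.py
```

```text
33.0 [-0.1158  0.228   0.6629  2.204  -0.6723  0.4199  2.4394] [ 0.5324 -0.2946  0.1214] [ 0.1576  0.2468 -1.0271]
to stand +3 out [0.6504 0.1773 7.9706] [-0.0015  0.      0.0012]
```

>>> play_rows:
  slide:
    - [0,0,0.15]
    - [0,0,0.15]
    - [0,0,0]
  twist:
    - [0,0,0]
    - [0,0,0]
    - [0,0,0]
  jaw: [255,255,255]

```text
clock: 33.25
position: [0.5353, -0.2947, 0.1154]
ee_rot: [0.284, 2.7, -0.067]
contact_force: [0.1, -0.4, -0.8]
finger_gap: 0.0796
finger_force: 40.0
```

>>> play_rows:
  slide:
    - [0.08,0,0]
    - [0,0,0]
  twist:
    - [0,0,0]
    - [0,0,0]
  jaw: [255,255]

```text
clock: 33.42
position: [0.5333, -0.2946, 0.1145]
ee_rot: [0.284, 2.701, -0.067]
contact_force: [-1.6, 0.2, -1.5]
finger_gap: 0.0797
finger_force: 40.0
```

>>> play_rows:
  slide:
    - [0.05,0,0]
    - [0,0,0]
  twist:
    - [0,0,0]
    - [0,0,0]
  jaw: [255,255]

```text
clock: 33.58
position: [0.5325, -0.2944, 0.114]
ee_rot: [0.284, 2.701, -0.067]
contact_force: [-0.3, 0.0, -0.7]
finger_gap: 0.0799
finger_force: 40.0
```

```bash
python3 chk.py
```

```text
33.5833 [-0.0964  0.2404  0.6426  2.2093 -0.7041  0.407   2.4703] [ 0.5325 -0.2944  0.114 ] [-0.2847  0.0494 -0.6559]
to stand +3 out [-2.4024 -0.0877  1.2652] [-0.0015 -0.0002  0.0017]
```

>>> play_rows:
  slide:
    - [0.05,0,0]
    - [0,0,0]
  twist:
    - [0,0,0]
    - [0,0,0]
  jaw: [255,255]

```text
clock: 33.75
position: [0.5319, -0.2942, 0.1138]
ee_rot: [0.284, 2.7, -0.068]
contact_force: [1.2, 0.3, -1.0]
finger_gap: 0.0799
finger_force: 40.0
```

>>> play_rows:
  slide:
    - [0.04,0,0]
    - [0,0,0]
  twist:
    - [0,0,0]
    - [0,0,0]
  jaw: [255,255]

```text
clock: 33.92
position: [0.5316, -0.2942, 0.1136]
ee_rot: [0.284, 2.7, -0.068]
contact_force: [4.3, 0.4, -0.5]
finger_gap: 0.0796
finger_force: 40.0
```

Rest contact. Now lower onto the ledge.

>>> play_rows:
  slide:
    - [0,0,0.05]
    - [0,0,0]
  twist:
    - [0,0,0]
    - [0,0,0]
  jaw: [255,255]

```text
clock: 34.08
position: [0.5319, -0.2944, 0.1127]
ee_rot: [0.284, 2.7, -0.068]
contact_force: [3.7, -0.4, 2.9]
finger_gap: 0.0794
finger_force: 40.0
```

>>> play_rows:
  slide:
    - [0,0,0.05]
    - [0,0,0]
  twist:
    - [0,0,0]
    - [0,0,0]
  jaw: [255,255]

```text
clock: 34.25
position: [0.5323, -0.2945, 0.1117]
ee_rot: [0.284, 2.7, -0.068]
contact_force: [3.8, -1.3, 3.3]
finger_gap: 0.0793
finger_force: 40.0
```

>>> play_rows:
  slide:
    - [0,0,0.05]
    - [0,0,0]
  twist:
    - [0,0,0]
    - [0,0,0]
  jaw: [255,255]

```text
clock: 34.42
position: [0.5327, -0.2946, 0.1108]
ee_rot: [0.284, 2.7, -0.068]
contact_force: [4.4, 0.4, 3.4]
finger_gap: 0.0797
finger_force: 40.0
```

>>> play_rows:
  slide:
    - [0,0,0.04]
    - [0,0,0]
  twist:
    - [0,0,0]
    - [0,0,0]
  jaw: [255,255]

```text
clock: 34.58
position: [0.533, -0.2945, 0.1106]
ee_rot: [0.284, 2.699, -0.067]
contact_force: [-6.8, 5.3, 21.9]
finger_gap: 0.0797
finger_force: 40.0
```

>>> play_rows:
  slide:
    - [0,0,-0.01]
    - [0,0,0]
    - [0,0,0]
    - [0,0,0]
    - [0,0,-0.3]
  twist:
    - [0,0,0]
    - [0,0,0]
    - [0,0,0]
    - [0,0,0]
    - [0,0,0]
  jaw: [255,0,0,0,0]

```text
clock: 35.0
position: [0.5294, -0.2935, 0.1143]
ee_rot: [0.284, 2.703, -0.067]
contact_force: [0.1, -0.3, -0.5]
finger_gap: 0.0939
finger_force: 0.0
```

>>> play_rows:
  slide:
    - [0,0,-0.6]
    - [0,0,-0.8]
    - [0,0,-0.8]
    - [0,0,-0.8]
    - [0,0,-0.8]
  twist:
    - [0,0,0]
    - [0,0,0]
    - [0,0,0]
    - [0,0,0]
    - [0,0,0]
  jaw: [0,0,0,0,0]

```text
clock: 35.42
position: [0.4983, -0.287, 0.1844]
ee_rot: [0.284, 2.702, -0.068]
contact_force: [0.3, -0.1, -0.7]
finger_gap: 0.094
finger_force: 0.0
```

>>> play_rows:
  slide:
    - [0,0,-0.8]
    - [0,0,-0.8]
    - [0,0,-0.5]
    - [0,0,0]
  twist:
    - [0,0,0]
    - [0,0,0]
    - [0,0,0]
    - [0,0,0]
  jaw: [0,0,0,0]

```text
clock: 35.75
position: [0.4823, -0.2833, 0.2244]
ee_rot: [0.284, 2.698, -0.067]
contact_force: [-0.2, -0.1, 1.2]
finger_gap: 0.094
finger_force: 0.0
```

```bash
python3 - <<'E'
from look import *
o,T=avg_obs(); print(o["clock"],o["position"],o["finger_gap"],o["contact_force"])
f=grab_frame("scene"); cv2.imwrite("pics/s6.png",f["pixels"][:,:,::-1])
fit(f,[.5453,-.295,.0923],-12.5); fit(f,S,-2); fit(f,SL,-2)
E
```

```text
35.75 [ 0.4823 -0.2833  0.2244] 0.09402096567715786 [-0.1821 -0.1211  1.1999]
px 2098 off n,y,z mm -0.008764375977514394 0.5927548323578468 0.5396532673632923 yaw -13.0771373808585 lean 29.12909185253433
px 1905 off n,y,z mm -0.11357286886144388 2.182520494110232 0.45217594531925254 yaw -2.8099069447486005 lean 29.26583079224925
px 1827 off n,y,z mm -0.48063936851062883 -1.1181202149203595 0.5262559791623344 yaw -2.6501162613546185 lean 29.529725549646763
```

View pics/s6.png

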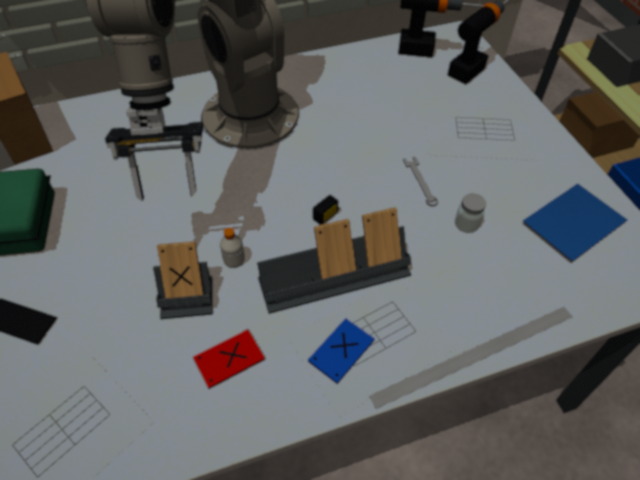

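The crossed blank is standing on the stand with its cross facing outward at (181,276). The two plain blanks are back in their slots at (335,250) and (381,237), nothing else has moved, and the gripper is clear.

```bash
python3 -c "from station import *; print(close_job())"
```

```text
the job is handed in; nothing more can be done
None
```

The job is handed in at about 36 s: all three blanks are turned over, with the two plain ones back in the left and middle slots and the crossed one on the single stand, cross facing outward; the last camera check showed all three leaning within about 2° and 2.5 mm of their intended poses, though the crossed blank brushed the stand's rest and the right slot's rest lightly (about 4 N each) on two aborted lowerings.

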